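# Fetch the jar from behind the bottles and set it on the balance

## Robot

A 6-joint arm with a two-finger parallel gripper is mounted at the origin on the work surface. World frame = base frame: x ahead of the robot, y to its left, z up, the work surface at z = 0. Lengths are in m, angles in rad, forces in N, time in s.
With the tool pointing down it reaches from about 0.35 to 0.775 m from the base axis. Payload 7.3 kg.
Tool frame: the origin (TCP) lies between the finger pads; the fingertips stand ahead of it and the grasp point (between the pads) lies 6 mm ahead of it (robot.tip_extent is the x of the fingertips in the tool frame, in m); x points along the fingers, z is the direction in which the jaws open and shut, and the axes are right-handed (so a half turn about x gives the same grasp; the last joint's range is limited). The gripper opens to 92 mm and grips with 3 to 60 N. Pads are 19 mm wide; open, the fingers measure 130 mm over their backs; the gripper's body (75 mm by 190 mm) begins 47 mm behind the grasp point.
Start: joints at [-1.3, 0.342, 1.524, -0, 1.275, -0.146], TCP at [0.213, -0.48, 0.252] pointing down, gripper open.
Joint ranges: [-2.53, 2.53], [-0.77, 2.02], [0.04, 2.7], [-1, 4.14], [0.28, 2.66], [-3.11, 3.11]. Speed limits (rad/s): [2.57, 2.57, 3.14, 3.14, 3.14, 3.14].

## Interface

Orientations are given as [roll, pitch, yaw] about the fixed x, y, z axes, in that order (R = Rz(yaw) Ry(pitch) Rx(roll)).
In Python, from cell import robot gives the robot as it stands. The module is installed in compiled form; this text tells all that it offers.
- The arm moves only by the shell command python3 -m creep 'ROWS' [FORCE]. ROWS is JSON, a list of rows, each an object with "translation": the shift along the tool's x, y, z in m, a list of three; "twist": the turn, a rotation vector about the tool's x, y, z in rad, a list of three; "hand": the opening in per cent of the stroke, from 0 (shut) to 100 (fully open). A call has 1 to 5 rows; each row is the pose to reach, as a shift and turn from the pose measured when the call began, along the tool's axes at that moment; what a row does not reach only later rows make up. A row lasts 1/10 s, in which the tool goes at most 50 mm and 8.59 degrees, less where a joint would pass 70% of its speed; a pose out of reach is approached as far as the arm can. A call with a gripper value outside its range is refused whole. The fingers move at their own pace and stop on an object; FORCE is the grip in N (left out, the last holds). Time passes only in rows, so rows that repeat a pose let the fingers close. It gives the time, the measured TCP pose, the force and the opening at its end, in the units of the state.
- robot.observe(): the state, without advancing time (a new reading comes with each control period).
- robot.read_camera(name): name is "scene" or "top" or "wrist"; returns the picture (384x512x3 uint8, blue, green, red); there is no depth.
- robot.calibration(name): a dict with "intrinsics" (3x3 intrinsics, pixels), "cam_to_world" (4x4, takes a point from camera to world coordinates); the wrist camera has in their place "mount" (4x4, takes a point from camera to tool coordinates, whose origin is the TCP and whose axes are the tool frame's). Camera axes: x right, y up, looking along -z (the intrinsics and any distortion apply to the point x, -y, -z); pixel columns grow to the right and rows downward; lengths in m; the calibration is good to about 2 mm. A picture is of the moment at which its call begins: read the wrist's pose just before it. calibration takes no time and is no camera call.
- robot.hand_in(): hands the job in, once; it reports no verdict.
The state is a dict: "time": time; "qpos": joint angles; "qvel": joint speeds; "joint_efforts": joint torques, N m; "tool_pos": TCP position; "tool_rot": TCP orientation; "contact_force": force on the tool from outside, world axes, zero at the start; "torque": the same for the moment, N m; "opening": finger opening in m.
Only numpy, scipy, OpenCV 4.12 (cv2) and the standard library are available. Lean on these libraries where they do the work, as an engineer would, in place of code of your own. Each camera call takes 0.05 s, during which the arm holds its last target. There are 200 camera calls.

## Task

The small amber jar stands in the back row of the grey caddy, behind three bottles (round, square and conical). First move all three bottles out of the way onto the black mat, then set the jar upright in the middle of the balance pan, and only then put each bottle back in the caddy standing exactly where it stood before. Knock nothing over, and leave the little beaker and the slide box in the back row where they are.

Things in the scene. Friction and masses are not known exactly. Their poses are not given: they have to be found in the camera images.
- caddy: Fixed low grey tray, 130 mm (x) by 260 mm (y), floor 4 mm thick, rim 4 mm thick and 12 mm high. Origin: centre of its underside; its x points away from the robot (yaw within 0.25 rad). Front row (three bottles) about 26 mm before the origin, back row (three low things) about 28 mm behind it; places in a row are 75 mm apart. Which bottle and which low thing stands in which place varies.
- mat: Fixed flat black rubber mat, 280 mm (x) by 150 mm (y), 3 mm thick, the side area where the bottles wait; to the left or the right of the caddy. Origin: centre of its underside. Three bottles fit along its x, 80 mm apart.
- balance: Fixed white laboratory balance, body 210 mm by 170 mm and 56 mm high with display towards the robot; on the other side of the caddy from the mat. Round steel pan 100 mm in diameter, its top 70 mm above the origin. Origin: on the pan's axis, at the work surface; z up.
- round_bottle: Round bottle of clear glass with paper band, body 54 mm in diameter up to 78 mm, then a shoulder up to the neck at 92 mm. Screw cap on top: white cylinder 30 mm in diameter from 100 to 124 mm above the origin (the place to grip), over a neck 24 mm in diameter. Origin: centre of the underside; z up. 250 g. Loose, stands in the front row of the caddy.
- square_bottle: Square white plastic bottle, body 52 by 52 mm and 82 mm high (sides along x and y). Screw cap on top: white cylinder 30 mm in diameter from 100 to 124 mm above the origin (the place to grip), over a neck 24 mm in diameter. Origin: centre of the underside; z up. 250 g. Loose, stands in the front row of the caddy.
- flask: Conical clear glass flask, base 60 mm in diameter, narrowing evenly from 8 mm up to the neck at 76 mm. Screw cap on top: white cylinder 30 mm in diameter from 100 to 124 mm above the origin (the place to grip), over a neck 24 mm in diameter. Origin: centre of the underside; z up. 220 g. Loose, stands in the front row of the caddy.
- jar: The jar to fetch: small amber glass jar with a black lid. Glass 38 mm in diameter up to 32 mm, lid 40 mm in diameter from 32 to 46 mm. Origin: centre of the underside; z up. 80 g. Loose, stands in the back row of the caddy, hemmed in by the taller bottles.
- beaker: Little open clear glass beaker, about 38 mm in diameter and 46 mm high, loose in the back row; to be left alone. Origin: centre of the underside.
- slide_box: Small closed box of white plastic with an overlapping white lid, 36 by 36 mm and 32 mm high, loose in the back row; to be left alone. Origin: centre of the underside.

How it is judged:
On the way, in this order (a step that is already met when the one before it is completed fails the run):
1. all three bottles stand upright on the mat, the jar still in its place (x of round_bottle in the frame of mat between -0.125 and 0.125 m and y of round_bottle in the frame of mat between -0.06 and 0.06 m and z of round_bottle in the frame of mat between -0.002 and 0.01 m and angle between each of round_bottle, square_bottle, flask's own z axis and vertical below 0.15 rad and x of square_bottle in the frame of mat between -0.125 and 0.125 m and y of square_bottle in the frame of mat between -0.06 and 0.06 m and z of square_bottle in the frame of mat between -0.002 and 0.01 m and x of flask in the frame of mat between -0.125 and 0.125 m and y of flask in the frame of mat between -0.06 and 0.06 m and z of flask in the frame of mat between -0.002 and 0.01 m and distance of jar from where it was at the start of the episode below 0.02 m), for 0.2 s.
2. the jar stands upright in the middle of the balance pan (within 15 mm), the bottles still on the mat (horizontal distance between jar and balance below 0.015 m and z of jar in the frame of balance between 0.064 and 0.076 m and angle between each of jar, round_bottle, square_bottle, flask's own z axis and vertical below 0.15 rad and x of round_bottle in the frame of mat between -0.125 and 0.125 m and y of round_bottle in the frame of mat between -0.06 and 0.06 m and z of round_bottle in the frame of mat between -0.002 and 0.01 m and x of square_bottle in the frame of mat between -0.125 and 0.125 m and y of square_bottle in the frame of mat between -0.06 and 0.06 m and z of square_bottle in the frame of mat between -0.002 and 0.01 m and x of flask in the frame of mat between -0.125 and 0.125 m and y of flask in the frame of mat between -0.06 and 0.06 m and z of flask in the frame of mat between -0.002 and 0.01 m), for 0.2 s.
At the end, for the whole second after the job is handed in: The jar stands upright on the balance pan within 15 mm of its middle; each of the three bottles stands upright in the caddy within 15 mm of where it stood at the start; beaker and slide box within 20 mm of where they stood; all released and at rest (distance of each of round_bottle, square_bottle, flask from where it was at the start of the episode below 0.015 m and angle between each of round_bottle, square_bottle, flask's own z axis and vertical below 0.12 rad and linear speed of each of round_bottle, square_bottle, flask, jar below 0.02 m/s and horizontal distance between jar and balance below 0.015 m and z of jar in the frame of balance between 0.064 and 0.076 m and angle between jar's own z axis and vertical below 0.15 rad and distance of each of beaker, slide_box from where it was at the start of the episode below 0.02 m); the robot touches nothing.
It fails at once if a bottle or the jar is knocked over (angle between any of round_bottle, square_bottle, flask, jar's own z axis and vertical above 0.6 rad).
It fails at once if the beaker or the slide box is moved by more than 20 mm or knocked over (distance of any of beaker, slide_box from where it was at the start of the episode above 0.02 m or angle between any of beaker, slide_box's own z axis and vertical above 0.6 rad).
It also fails if it takes over 125 s, if anything falls off the work surface, if the arm or the gripper's body presses on something with over 40 N, if the wrist force passes 120 N, or if a joint passes its speed limit or range.

## Working session

There is one attempt and no reset: what is moved stays moved. The work goes in short steps, Python scripts to look and compute and a shell command to move; the robot and the scene stay as the last step left them, time stands still between calls to the robot, and variables do not carry over. Pictures are saved under pics/ and viewed, about 12 in all and at most 16, crops included, and the job is handed in when it is done.

```bash
mkdir -p pics; python3 - <<'E'
from cell import robot
import cv2,numpy as np
s=robot.observe();print(s['time'],s['tool_pos'],s['tool_rot'],s['opening'],robot.tip_extent)
for n in('top','scene'):
    cv2.imwrite(f'pics/{n}0.png',robot.read_camera(n)); c=robot.calibration(n);print(n,c)
print(robot.calibration('wrist'))
E
```

```text
0.0 [ 0.21246253 -0.47966657  0.25103237] [2.99483587 1.56923347 1.84086238] 0.091765630300509 0.025
top {'intrinsics': array([[355.24294648,   0.        , 257.23192318],
       [  0.        , 355.24294648, 189.27421659],
       [  0.        ,   0.        ,   1.        ]]), 'cam_to_world': array([[ 0.02568622,  0.99488633, -0.09768016,  0.47416769],
       [-0.99937228,  0.02317093, -0.02679822, -0.00791373],
       [-0.02439784,  0.09830719,  0.994857  ,  0.81728496],
       [ 0.        ,  0.        ,  0.        ,  1.        ]])}
scene {'intrinsics': array([[351.38153957,   0.        , 256.56799482],
       [  0.        , 351.38153957, 192.6246825 ],
       [  0.        ,   0.        ,   1.        ]]), 'cam_to_world': array([[ 0.07004904, -0.73600656,  0.67334054,  1.10914397],
       [ 0.99751217,  0.0570353 , -0.04142988, -0.04001277],
       [-0.00791152,  0.67456751,  0.73817077,  0.64059786],
       [ 0.        ,  0.        ,  0.        ,  1.        ]])}
{'intrinsics': array([[312.63238836,   0.        , 252.10732409],
       [  0.        , 312.63238836, 192.64970722],
       [  0.        ,   0.        ,   1.        ]]), 'mount': array([[-6.03489908e-04,  2.77653602e-01, -9.60681067e-01,
        -1.32224279e-01],
       [ 6.60454432e-04,  9.60681143e-01,  2.77653209e-01,
         7.50782871e-02],
       [ 9.99999600e-01, -4.66925159e-04, -7.63138927e-04,
        -3.07307879e-04],
       [ 0.00000000e+00,  0.00000000e+00,  0.00000000e+00,
         1.00000000e+00]])}
```

```bash
python3 - <<'E'
import cv2
for n in('top','scene'):
    cv2.imwrite(f'pics/{n}0b.png',cv2.resize(cv2.imread(f'pics/{n}0.png'),(800,600),interpolation=cv2.INTER_CUBIC))
E
```

```text
(no output)
```

View pics/top0b.png

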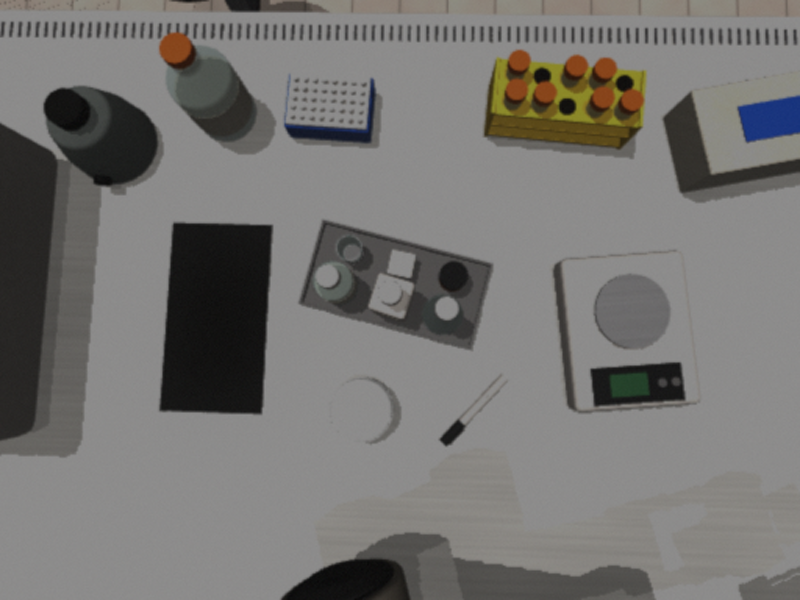

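View pics/scene0b.png

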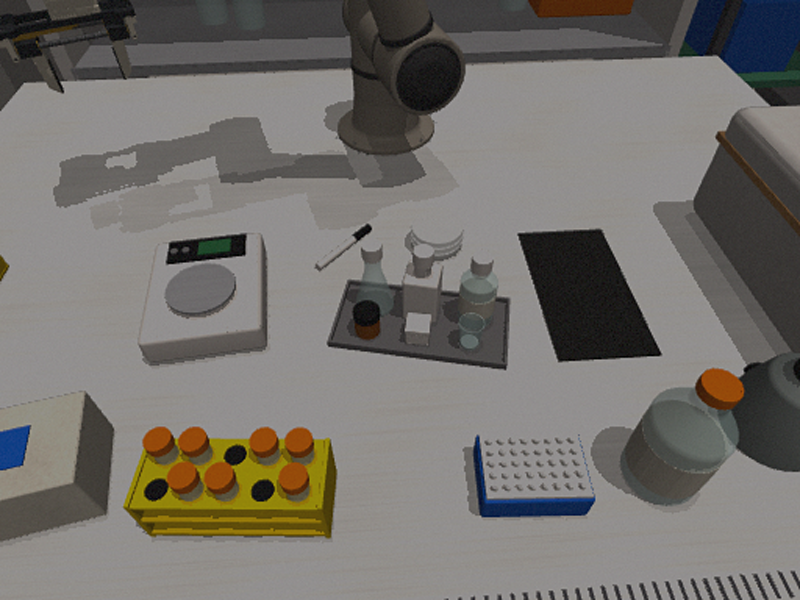

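The top view shows the caddy in the middle, the mat on the left (+y) and the balance on the right. In the 800 px view the caps are at round (328,274), square (391,292) and flask (446,309). The jar lid is at (454,276), the slide box at (402,263), the beaker at (350,248) and the pan at (633,311). The mat corners are (173,223), (272,225), (262,413) and (161,410). I'll refine these with enlarged crops.

```bash
cat >h.py <<'E'
from cell import robot
import cv2,numpy as np
from scipy.spatial.transform import Rotation as R
def ray(n,p,scale=1,off=(0,0)):
    c=robot.calibration(n);K=c['intrinsics'];T=c['cam_to_world']
    p=np.array(p,float)/scale+np.array(off)
    d=np.array([(p[0]-K[0,2])/K[0,0],-(p[1]-K[1,2])/K[1,1],-1]);return T[:3,3],T[:3,:3]@d
def at(n,p,z,**k):
    o,d=ray(n,p,**k);return o+d*(z-o[2])/d[2]
def proj(n,P):
    c=robot.calibration(n);K=c['intrinsics'];T=c['cam_to_world']
    q=T[:3,:3].T@(np.array(P)-T[:3,3]);q=q/-q[2];return np.array([K[0,0]*q[0]+K[0,2],-K[1,1]*q[1]+K[1,2]])
def goto(x,y,z,yaw,):
    """relative shift in tool axes to place grasp pt TCP at x,y,z pointing down with tool z (jaws) along yaw (mod pi)"""
    s=robot.observe();r=R.from_euler('xyz',s['tool_rot']);p=np.array(s['tool_pos'])
    best=None
    for a in(yaw,yaw+np.pi):
        X=np.array([0,0,-1.]);Z=np.array([np.cos(a),np.sin(a),0]);T=R.from_matrix(np.c_[X,np.cross(Z,X),Z])
        w=(r.inv()*T).as_rotvec()
        if best is None or np.linalg.norm(w)<np.linalg.norm(best):best=w
    tr=r.inv().apply(np.array([x,y,z])-p)
    print('translation',tr.round(4),'twist',best.round(4))
def st():
    s=robot.observe();print('t',round(s['time'],2),'pos',np.round(s['tool_pos'],4),'rot',np.round(s['tool_rot'],3),'F',np.round(s['contact_force'],1),'op',round(s['opening'],4))
E
python3 - <<'E'
from h import *
t=cv2.imread('pics/top0.png');s=cv2.imread('pics/scene0.png')
cv2.imwrite('pics/tc.png',cv2.convertScaleAbs(cv2.resize(t[135:230,185:320],None,fx=5.9,fy=5.9,interpolation=cv2.INTER_CUBIC),alpha=1.4))
cv2.imwrite('pics/sc.png',cv2.convertScaleAbs(cv2.resize(s[145:240,205:335],None,fx=6,fy=6,interpolation=cv2.INTER_CUBIC),alpha=1.3))
k=dict(scale=1.5625)
for nm,p,z in[('round',(328,274),.128),('sq',(391,292),.128),('flask',(446,309),.128),('jar',(454,276),.05),('box',(402,263),.036),('beaker',(350,248),.05),('pan',(633,311),.07),('m1',(173,223),.003),('m2',(272,225),.003),('m3',(262,413),.003),('m4',(161,410),.003),('c1',(323,221),.012),('c2',(492,263),.012),('c3',(474,349),.012),('c4',(301,304),.012)]:
    print(nm,at('top',p,z,**k).round(4))
E
```

```text
round [0.5671 0.1043 0.128 ]
sq [0.5462 0.0244 0.128 ]
flask [ 0.5266 -0.0446  0.128 ]
jar [ 0.5788 -0.059   0.05  ]
box [0.5977 0.0142 0.036 ]
beaker [0.6152 0.0874 0.05  ]
pan [ 0.5343 -0.297   0.07  ]
m1 [0.6564 0.3624 0.003 ]
m2 [0.6563 0.2119 0.003 ]
m3 [0.3782 0.213  0.003 ]
m4 [0.3783 0.3616 0.003 ]
c1 [0.6619 0.1337 0.012 ]
c2 [ 0.6044 -0.1166  0.012 ]
c3 [ 0.4786 -0.092   0.012 ]
c4 [0.5377 0.1611 0.012 ]
```

View pics/tc.png

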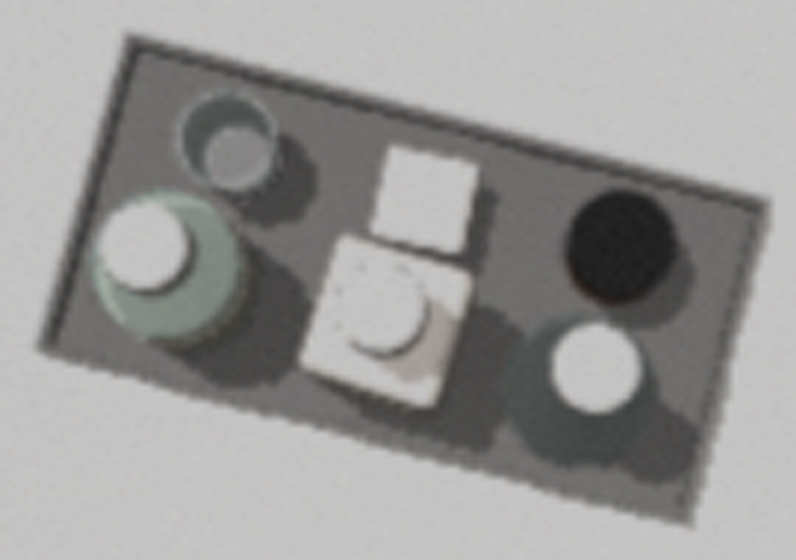

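View pics/sc.png

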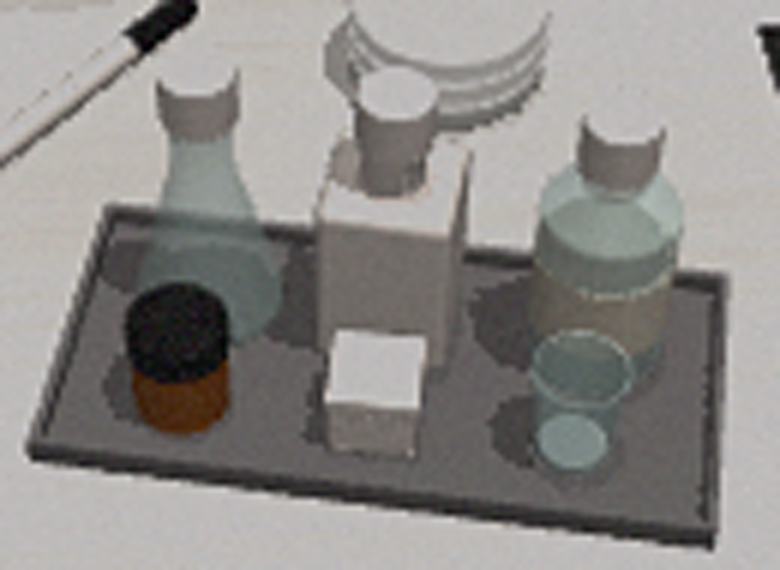

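In the top crop the caps are at round (144,247), square (383,308) and flask (597,367), and the jar lid is at (620,246). The box is at (425,199), the beaker rim at (229,138), and the caddy corners are (128,35), (770,200), (692,523) and (40,350). In the scene crop the square cap top is at (398,93), the jar lid at (178,318), and the cap undersides are readable.

```bash
python3 - <<'E'
from h import *
k=dict(scale=5.9,off=(184.6,134.6));q=dict(scale=6,off=(204.6,144.6))
C=[]
for nm,p,z in[('round',(144,247),.128),('sq',(383,308),.128),('flask',(597,367),.128),('jar',(620,246),.05),('box',(425,199),.036),('beaker',(229,138),.05),('c1',(128,35),.012),('c2',(770,200),.012),('c3',(692,523),.012),('c4',(40,350),.012)]:
    P=at('top',p,z,**k);print(nm,P.round(4))
    if nm[0]=='c':C.append(P)
C=np.array(C);print('caddy',C.mean(0).round(4),'edges',np.linalg.norm(np.diff(C,axis=0,append=C[:1]),axis=1).round(3))
v=C[0]-C[3]+C[1]-C[2];print('yaw',np.arctan2(v[1],v[0]));v=C[0]-C[1]+C[3]-C[2];print('yaw',np.arctan2(-v[0],v[1]))
for nm,p,z in[('sq',(398,93),.128),('jar',(178,318),.05),('box',(377,368),.036),('beaker',(583,367),.05)]: print('S',nm,at('scene',p,z,**q).round(4))
# pan and round cap by image code in both views
for n,c,z in(('top',(633,311),.07),('scene',(201,289),.07)):
    im=cv2.cvtColor(cv2.imread(f'pics/{n}0.png'),cv2.COLOR_BGR2GRAY);c=np.array(c)/1.5625
    m=cv2.GaussianBlur(im,(3,3),0);v=m[int(c[1]),int(c[0])]
    t=cv2.threshold(m,(int(v)+int(m[int(c[1])-0,int(c[0])-0]))//2+14,255,cv2.THRESH_BINARY_INV)[1]
    N,l,s,ce=cv2.connectedComponentsWithStats(t);i=l[int(c[1]),int(c[0])];print(n,v,s[i],ce[i],at(n,ce[i],z).round(4))
M=np.array([at('scene',np.array(p),.003,scale=1.5625) for p in[(519,233),(602,230),(660,355),(558,360)]]);print(M.round(3),M.mean(0))
E
```

```text
round [0.5649 0.106  0.128 ]
sq [0.5463 0.0258 0.128 ]
flask [ 0.5284 -0.0452  0.128 ]
jar [ 0.5795 -0.0571  0.05  ]
box [0.5976 0.0157 0.036 ]
beaker [0.6168 0.0888 0.05  ]
c1 [0.664  0.1348 0.012 ]
c2 [ 0.604  -0.1171  0.012 ]
c3 [ 0.4788 -0.0887  0.012 ]
c4 [0.5391 0.164  0.012 ]
caddy [0.5714 0.0233 0.012 ] edges [0.259 0.128 0.26  0.128]
yaw -0.22670032064518011
yaw -0.23404261307684865
S sq [0.5491 0.0263 0.128 ]
S jar [ 0.5817 -0.0579  0.05  ]
S box [0.6    0.0155 0.036 ]
S beaker [0.6171 0.0895 0.05  ]
top 107 [ 380  175   49   49 1881] [403.67304625 199.13343966] [ 0.534 -0.294  0.07 ]
scene 107 [ 106  169   46   35 1245] [128.13975904 185.81445783] [ 0.5457 -0.2945  0.07  ]
[[0.381 0.216 0.003]
 [0.385 0.364 0.003]
 [0.661 0.36  0.003]
 [0.659 0.212 0.003]] [0.52149495 0.28764477 0.003     ]
```

Both cameras agree to about 2–3 mm on everything except the pan's x, which I'll refine later with the wrist camera. Next is the hover over the round bottle, with the jaws along the caddy's x (yaw −0.23).

```bash
python3 - <<'E'
from h import *
st();goto(.565,.105,.25,-.23)
s=robot.observe();r=R.from_euler('xyz',s['tool_rot']);print(r.as_matrix().round(3))
E
```

```text
t 0.1 pos [ 0.2125 -0.4797  0.2511] rot [2.99  1.569 1.836] F [ 0.3  0.  -0.4] op 0.0917
translation [ 0.0018  0.5591 -0.3919] twist [-9.24e-01 -1.10e-03 -8.00e-04]
[[-0.     0.914  0.405]
 [ 0.001  0.405 -0.914]
 [-1.     0.    -0.001]]
```

```bash
python3 -m creep '[{"translation":[0,0.2,-0.14],"twist":[-0.5,0,0],"hand":100},{"translation":[0,0.2,-0.14],"twist":[-0.5,0,0],"hand":100},{"translation":[0,0.2,-0.14],"twist":[-0.5,0,0],"hand":100},{"translation":[0,0.2,-0.14],"twist":[-0.5,0,0],"hand":80},{"translation":[0,0.2,-0.14],"twist":[-0.5,0,0],"hand":80}]' 30
python3 -c "
from h import *
st();goto(.565,.105,.25,-.23)"
```

```text
time: 0.6
tool_pos: [0.3392, -0.2685, 0.2511]
tool_rot: [2.508, 1.569, 1.856]
contact_force: [0.5, 0.5, -0.5]
opening: 0.0805
t 0.6 pos [ 0.3392 -0.2685  0.2511] rot [2.508 1.569 1.856] F [ 0.5  0.5 -0.5] op 0.0805
translation [ 0.0017  0.4339 -0.0474] twist [-0.4224 -0.0014 -0.0015]
```

```bash
python3 -m creep '[{"translation":[0.002,0.22,-0.024],"twist":[-0.422,0,0],"hand":80},{"translation":[0.002,0.22,-0.024],"twist":[-0.422,0,0],"hand":80},{"translation":[0.002,0.22,-0.024],"twist":[-0.422,0,0],"hand":80},{"translation":[0.002,0.22,-0.024],"twist":[-0.422,0,0],"hand":80},{"translation":[0.002,0.22,-0.024],"twist":[-0.422,0,0],"hand":80}]'
python3 -c "
from h import *
st();goto(.565,.105,.25,-.23)"
```

```text
time: 1.1
tool_pos: [0.4547, -0.0758, 0.2492]
tool_rot: [1.985, 1.568, 1.757]
contact_force: [0.8, -1.2, 0.8]
opening: 0.0735
t 1.1 pos [ 0.4547 -0.0758  0.2492] rot [1.985 1.568 1.757] F [ 0.8 -1.2  0.8] op 0.0735
translation [-0.0003  0.201   0.0666] twist [ 0.0025 -0.0012 -0.0027]
```

```bash
python3 -m creep '[{"translation":[0,0.05,0.017],"twist":[0,0,0],"hand":80},{"translation":[0,0.1,0.033],"twist":[0,0,0],"hand":80},{"translation":[0,0.15,0.05],"twist":[0,0,0],"hand":80},{"translation":[0,0.201,0.067],"twist":[0,0,0],"hand":80},{"translation":[0,0.201,0.067],"twist":[0,0,0],"hand":80}]'
python3 -c "
from h import *
st();goto(.565,.105,.25,-.23)
s=robot.observe();im=robot.read_camera('wrist')
cv2.imwrite('pics/w1.png',im)
c=robot.calibration('wrist');K=c['intrinsics'];M=c['mount'];r=R.from_euler('xyz',s['tool_rot'])
def wp(P):
    q=np.linalg.inv(M)@np.r_[r.inv().apply(np.array(P)-s['tool_pos']),1];return K[0,0]*q[0]/-q[2]+K[0,2],-K[1,1]*q[1]/-q[2]+K[1,2]
for P in[(.565,.105,.128),(.547,.026,.128),(.5284,-.045,.128),(.5805,-.0575,.05)]:
    u=wp(P);print(P,np.round(u,1));cv2.drawMarker(im,(int(u[0]),int(u[1])),(0,0,255),0,6)
cv2.imwrite('pics/w1m.png',cv2.resize(im,(800,600)))
"
```

```text
time: 1.6
tool_pos: [0.5665, 0.1088, 0.2488]
tool_rot: [2.024, 1.567, 1.8]
contact_force: [-0.2, 0.3, -0.3]
opening: 0.0735
t 1.6 pos [0.5665 0.1088 0.2488] rot [2.024 1.567 1.8  ] F [-0.2  0.3 -0.3] op 0.0735
translation [-0.0012 -0.0041 -0.0006] twist [ 0.0062 -0.0018 -0.0036]
(0.565, 0.105, 0.128) [251.5 200. ]
(0.547, 0.026, 0.128) [251.5 284.2]
(0.5284, -0.045, 0.128) [249.1 349.8]
(0.5805, -0.0575, 0.05) [293.5 302. ]
```

View pics/w1m.png

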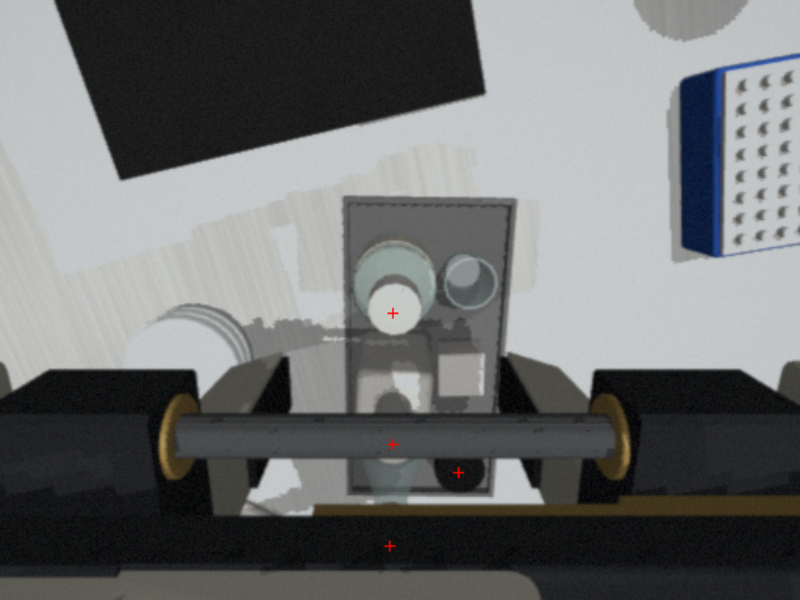

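The wrist view shows the round cap centre at (394,308), about 3 mm towards +y of the prediction, and the jaws straddle it in x. I'll descend and grip.

```bash
python3 -m creep '[{"translation":[0.04,-0.002,0],"twist":[0.006,0,0],"hand":80},{"translation":[0.08,-0.002,0],"twist":[0.006,-0.002,-0.004],"hand":80},{"translation":[0.115,-0.002,0],"twist":[0.006,-0.002,-0.004],"hand":80},{"translation":[0.128,-0.002,0],"twist":[0.006,-0.002,-0.004],"hand":80},{"translation":[0.128,-0.002,0],"twist":[0.006,-0.002,-0.004],"hand":80}]' 30
python3 -m creep '[{"translation":[0,0,0],"twist":[0,0,0],"hand":50},{"translation":[0,0,0],"twist":[0,0,0],"hand":35},{"translation":[0,0,0],"twist":[0,0,0],"hand":25},{"translation":[0,0,0],"twist":[0,0,0],"hand":25},{"translation":[0,0,0],"twist":[0,0,0],"hand":20}]' 30
python3 -m creep '[{"translation":[0,0,0],"twist":[0,0,0],"hand":20},{"translation":[0,0,0],"twist":[0,0,0],"hand":20},{"translation":[0,0,0],"twist":[0,0,0],"hand":20},{"translation":[0,0,0],"twist":[0,0,0],"hand":20}]' 30
```

```text
time: 2.15
tool_pos: [0.5648, 0.1064, 0.1191]
tool_rot: [-2.743, 1.567, -2.973]
contact_force: [-0.1, 0.4, -0.3]
opening: 0.0736
time: 2.65
tool_pos: [0.565, 0.1065, 0.1198]
tool_rot: [-2.691, 1.568, -2.921]
contact_force: [1.1, 0.1, 0.0]
opening: 0.038
time: 3.05
tool_pos: [0.5652, 0.1065, 0.12]
tool_rot: [-2.677, 1.568, -2.908]
contact_force: [0.2, -0.8, 1.3]
opening: 0.029
```

```bash
python3 -m creep '[{"translation":[-0.02,0,0],"twist":[0,0,0],"hand":20},{"translation":[-0.045,0,0],"twist":[0,0,0],"hand":20},{"translation":[-0.06,0.01,0],"twist":[0,0,0],"hand":20},{"translation":[-0.065,0.03,0],"twist":[0,0,0],"hand":20},{"translation":[-0.065,0.06,0],"twist":[0,0,0],"hand":20}]' 30
python3 -m creep '[{"translation":[0,0.03,0],"twist":[0,0,0],"hand":20},{"translation":[0,0.06,0],"twist":[0,0,0],"hand":20},{"translation":[0,0.09,0],"twist":[0,0,0],"hand":20},{"translation":[0,0.115,0],"twist":[0,0,0],"hand":20},{"translation":[0,0.124,0],"twist":[0,0,0],"hand":20}]' 30
python3 -c "
from h import *
st();goto(.607,.287,.120,-.23)"
```

```text
time: 3.55
tool_pos: [0.5793, 0.1645, 0.1856]
tool_rot: [-2.462, 1.568, -2.694]
contact_force: [1.2, -0.2, -2.4]
opening: 0.0292
time: 4.05
tool_pos: [0.6073, 0.2874, 0.1841]
tool_rot: [-2.674, 1.567, -2.904]
contact_force: [0.2, -0.1, -2.5]
opening: 0.029
t 4.05 pos [0.6073 0.2874 0.1841] rot [-2.674  1.567 -2.904] F [ 0.2 -0.1 -2.5] op 0.029
translation [ 0.0641 -0.0004  0.    ] twist [-0.0001 -0.0036  0.0018]
```

```bash
python3 -m creep '[{"translation":[0.03,0,0],"twist":[0,-0.003,0.002],"hand":20},{"translation":[0.055,0,0],"twist":[0,-0.003,0.002],"hand":20},{"translation":[0.062,0,0],"twist":[0,-0.003,0.002],"hand":20},{"translation":[0.065,0,0],"twist":[0,-0.003,0.002],"hand":20},{"translation":[0.065,0,0],"twist":[0,-0.003,0.002],"hand":20}]' 30
python3 -m creep '[{"translation":[0,0,0],"twist":[0,0,0],"hand":32},{"translation":[0,0,0],"twist":[0,0,0],"hand":40},{"translation":[0,0,0],"twist":[0,0,0],"hand":60},{"translation":[0,0,0],"twist":[0,0,0],"hand":70},{"translation":[-0.01,0,0],"twist":[0,0,0],"hand":70}]' 30
python3 -m creep '[{"translation":[-0.03,0,0],"twist":[0,0,0],"hand":75},{"translation":[-0.07,0,0],"twist":[0,0,0],"hand":75},{"translation":[-0.08,-0.04,0],"twist":[0,0,0],"hand":75},{"translation":[-0.08,-0.09,0],"twist":[0,0,0],"hand":75},{"translation":[-0.08,-0.14,0],"twist":[0,0,0],"hand":75}]' 30
python3 -c "
from h import *
st();goto(.547,.027,.120,-.23)"
```

```text
time: 4.55
tool_pos: [0.6073, 0.2869, 0.1195]
tool_rot: [2.299, 1.57, 2.068]
contact_force: [0.1, -0.3, -3.5]
opening: 0.0294
time: 5.05
tool_pos: [0.6067, 0.2867, 0.1288]
tool_rot: [-2.709, 1.568, -2.94]
contact_force: [-0.9, 0.3, -0.5]
opening: 0.0562
time: 5.55
tool_pos: [0.5746, 0.1495, 0.2105]
tool_rot: [-0.807, 1.57, -1.036]
contact_force: [1.6, -0.8, 0.0]
opening: 0.0686
t 5.55 pos [0.5746 0.1495 0.2105] rot [-0.807  1.57  -1.036] F [ 1.6 -0.8  0. ] op 0.0686
translation [ 0.0905 -0.1255  0.0009] twist [0.0011 0.0003 0.0003]
```

```bash
python3 -m creep '[{"translation":[0,-0.05,0],"twist":[0,0,0],"hand":75},{"translation":[0,-0.1,0.001],"twist":[0,0,0],"hand":75},{"translation":[0.01,-0.1255,0.001],"twist":[0,0,0],"hand":75},{"translation":[0.04,-0.1255,0.001],"twist":[0,0,0],"hand":75},{"translation":[0.06,-0.1255,0.001],"twist":[0,0,0],"hand":75}]' 30
python3 -c "
from h import *
st();goto(.547,.027,.120,-.23);cv2.imwrite('pics/s1.png',cv2.resize(robot.read_camera('scene')[120:260,190:440],None,fx=3.2,fy=3.2,interpolation=cv2.INTER_CUBIC))"
```

```text
time: 6.05
tool_pos: [0.547, 0.0258, 0.1506]
tool_rot: [-0.081, 1.569, -0.312]
contact_force: [0.1, 0.2, 0.3]
opening: 0.069
t 6.05 pos [0.547  0.0258 0.1506] rot [-0.081  1.569 -0.312] F [0.1 0.2 0.3] op 0.069
translation [ 0.0306  0.0012 -0.0003] twist [-0.0012  0.0014  0.0001]
```

View pics/s1.png

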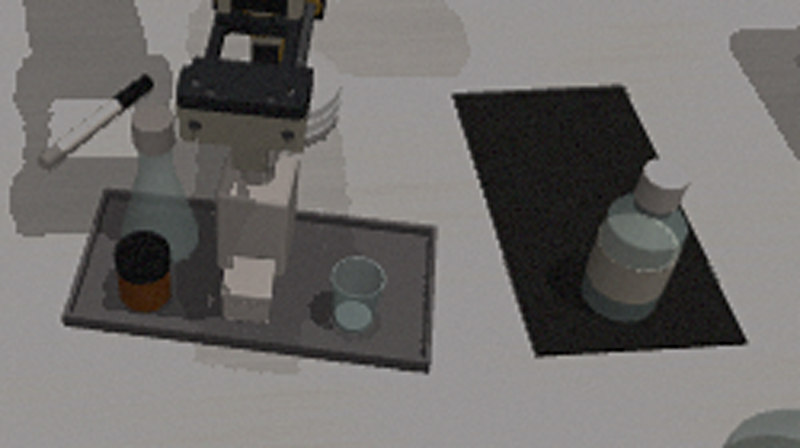

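The round bottle stands upright on the far half of the mat, with its base at about (628,300), and the fingers straddle the square cap. I'll take the square bottle next.

```bash
python3 -m creep '[{"translation":[0.02,0.001,0],"twist":[0,0.001,0],"hand":75},{"translation":[0.03,0.001,0],"twist":[0,0.001,0],"hand":75},{"translation":[0.031,0.001,0],"twist":[0,0.001,0],"hand":50},{"translation":[0.031,0.001,0],"twist":[0,0.001,0],"hand":35},{"translation":[0.031,0.001,0],"twist":[0,0.001,0],"hand":25}]' 30
python3 -m creep '[{"translation":[0,0,0],"twist":[0,0,0],"hand":25},{"translation":[0,0,0],"twist":[0,0,0],"hand":20},{"translation":[0,0,0],"twist":[0,0,0],"hand":20},{"translation":[0,0,0],"twist":[0,0,0],"hand":20},{"translation":[0,0,0],"twist":[0,0,0],"hand":20}]' 30
python3 -m creep '[{"translation":[0,0,0],"twist":[0,0,0],"hand":20}]' 30
python3 -c "
from h import *
goto(.517,.287,.185,-.23)"
```

```text
time: 6.6
tool_pos: [0.5462, 0.0274, 0.1176]
tool_rot: [-2.937, 1.568, 3.116]
contact_force: [-0.4, -0.1, -0.6]
opening: 0.0494
time: 7.1
tool_pos: [0.5467, 0.0274, 0.1181]
tool_rot: [-2.919, 1.569, 3.134]
contact_force: [1.1, -0.4, 4.2]
opening: 0.0292
time: 7.2
tool_pos: [0.5467, 0.0274, 0.1182]
tool_rot: [-2.917, 1.569, 3.136]
contact_force: [0.5, -0.1, -0.2]
opening: 0.0292
translation [-0.0668  0.246  -0.0883] twist [-0.0002 -0.0017  0.0004]
```

```bash
python3 -m creep '[{"translation":[-0.02,0,0],"twist":[0,0,0],"hand":20},{"translation":[-0.045,0,0],"twist":[0,0,0],"hand":20},{"translation":[-0.062,0.01,-0.004],"twist":[0,0,0],"hand":20},{"translation":[-0.067,0.03,-0.012],"twist":[0,0,0],"hand":20},{"translation":[-0.067,0.065,-0.023],"twist":[0,0,0],"hand":20}]' 30
python3 -m creep '[{"translation":[0,0.04,-0.014],"twist":[0,0,0],"hand":20},{"translation":[0,0.08,-0.029],"twist":[0,0,0],"hand":20},{"translation":[0,0.12,-0.043],"twist":[0,0,0],"hand":20},{"translation":[0,0.155,-0.056],"twist":[0,0,0],"hand":20},{"translation":[0,0.175,-0.063],"twist":[0,0,0],"hand":20}]' 30
python3 -c "
from h import *
st();goto(.517,.287,.1175,-.23)"
```

```text
time: 7.7
tool_pos: [0.5392, 0.0951, 0.1855]
tool_rot: [-2.573, 1.569, -2.806]
contact_force: [0.7, 0.6, -2.0]
opening: 0.0293
time: 8.2
tool_pos: [0.5167, 0.2826, 0.1843]
tool_rot: [-2.716, 1.566, -2.947]
contact_force: [0.6, -0.6, -2.6]
opening: 0.0295
t 8.2 pos [0.5167 0.2826 0.1843] rot [-2.716  1.566 -2.947] F [ 0.6 -0.6 -2.6] op 0.0295
translation [ 0.0668  0.0045 -0.0005] twist [-0.0008 -0.004   0.0018]
```

```bash
python3 -m creep '[{"translation":[0.03,0.004,0],"twist":[0,-0.004,0.002],"hand":20},{"translation":[0.055,0.004,0],"twist":[0,-0.004,0.002],"hand":20},{"translation":[0.064,0.004,0],"twist":[0,-0.004,0.002],"hand":20},{"translation":[0.067,0.004,0],"twist":[0,-0.004,0.002],"hand":20},{"translation":[0.067,0.004,0],"twist":[0,-0.004,0.002],"hand":20}]' 30
python3 -m creep '[{"translation":[0,0,0],"twist":[0,0,0],"hand":32},{"translation":[0,0,0],"twist":[0,0,0],"hand":40},{"translation":[0,0,0],"twist":[0,0,0],"hand":60},{"translation":[0,0,0],"twist":[0,0,0],"hand":70},{"translation":[-0.01,0,0],"twist":[0,0,0],"hand":70}]' 30
python3 -m creep '[{"translation":[-0.03,0,0],"twist":[0,0,0],"hand":75},{"translation":[-0.07,0,0],"twist":[0,0,0],"hand":75},{"translation":[-0.08,-0.04,0.011],"twist":[0,0,0],"hand":75},{"translation":[-0.08,-0.08,0.022],"twist":[0,0,0],"hand":75},{"translation":[-0.08,-0.12,0.033],"twist":[0,0,0],"hand":75}]' 30
python3 -c "
from h import *
st();goto(.529,-.044,.120,-.23)"
```

```text
time: 8.7
tool_pos: [0.5173, 0.2861, 0.1174]
tool_rot: [-2.79, 1.57, -3.021]
contact_force: [0.1, 0.3, -2.6]
opening: 0.0297
time: 9.2
tool_pos: [0.5166, 0.2858, 0.1267]
tool_rot: [-2.59, 1.568, -2.821]
contact_force: [-0.2, 0.6, 0.4]
opening: 0.056
time: 9.7
tool_pos: [0.5216, 0.1605, 0.2084]
tool_rot: [-1.838, 1.57, -2.068]
contact_force: [1.7, -0.2, 0.6]
opening: 0.0686
t 9.7 pos [0.5216 0.1605 0.2084] rot [-1.838  1.57  -2.068] F [ 1.7 -0.2  0.6] op 0.0686
translation [ 0.0886 -0.1974  0.0538] twist [ 0.     -0.0002  0.0008]
```

```bash
python3 -m creep '[{"translation":[0,-0.045,0.012],"twist":[0,0,0],"hand":75},{"translation":[0,-0.09,0.024],"twist":[0,0,0],"hand":75},{"translation":[0,-0.135,0.037],"twist":[0,0,0],"hand":75},{"translation":[0,-0.18,0.049],"twist":[0,0,0],"hand":75},{"translation":[0.01,-0.197,0.054],"twist":[0,0,0],"hand":75}]' 30
python3 -m creep '[{"translation":[0.03,0,0],"twist":[0,0,0],"hand":75},{"translation":[0.04,0,0],"twist":[0,0,0],"hand":75},{"translation":[0.04,0,0],"twist":[0,0,0],"hand":75}]' 30
python3 -c "
from h import *
st();goto(.529,-.044,.120,-.23)
s=robot.observe();im=robot.read_camera('wrist')
c=robot.calibration('wrist');K=c['intrinsics'];M=c['mount'];r=R.from_euler('xyz',s['tool_rot'])
def wp(P):
    q=np.linalg.inv(M)@np.r_[r.inv().apply(np.array(P)-s['tool_pos']),1];return K[0,0]*q[0]/-q[2]+K[0,2],-K[1,1]*q[1]/-q[2]+K[1,2]
u=wp((.529,-.044,.128));cv2.drawMarker(im,(int(u[0]),int(u[1])),(0,0,255),0,6)
cv2.imwrite('pics/w2m.png',cv2.resize(im,(800,600)))"
```

```text
time: 10.2
tool_pos: [0.5302, -0.0476, 0.2007]
tool_rot: [-0.369, 1.566, -0.602]
contact_force: [-0.3, 1.0, -0.0]
opening: 0.0691
time: 10.5
tool_pos: [0.5295, -0.0473, 0.1599]
tool_rot: [-0.852, 1.569, -1.085]
contact_force: [0.3, -0.1, -0.0]
opening: 0.0687
t 10.5 pos [ 0.5295 -0.0473  0.1599] rot [-0.852  1.569 -1.085] F [ 0.3 -0.1 -0. ] op 0.0687
translation [ 0.0399  0.0032 -0.0014] twist [-0.0031  0.0014  0.0016]
```

View pics/w2m.png

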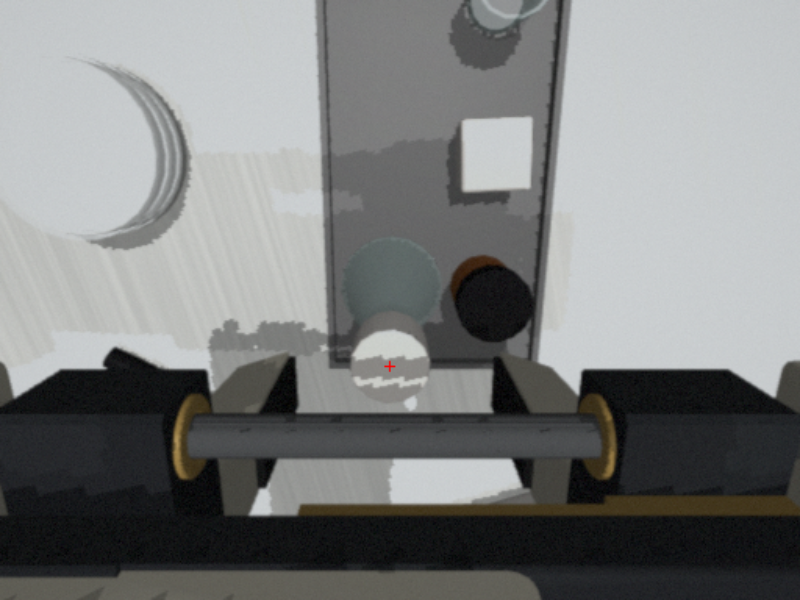

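The flask cap is centred at (390,366), right on the predicted marker. I'll grip the flask there.

```bash
python3 -m creep '[{"translation":[0.02,0.003,-0.001],"twist":[-0.003,0.001,0.001],"hand":75},{"translation":[0.037,0.003,-0.001],"twist":[-0.003,0.001,0.001],"hand":75},{"translation":[0.04,0.003,-0.001],"twist":[-0.003,0.001,0.001],"hand":50},{"translation":[0.04,0.003,-0.001],"twist":[-0.003,0.001,0.001],"hand":35},{"translation":[0.04,0.003,-0.001],"twist":[-0.003,0.001,0.001],"hand":25}]' 30
python3 -m creep '[{"translation":[0,0,0],"twist":[0,0,0],"hand":25},{"translation":[0,0,0],"twist":[0,0,0],"hand":20},{"translation":[0,0,0],"twist":[0,0,0],"hand":20},{"translation":[0,0,0],"twist":[0,0,0],"hand":20},{"translation":[0,0,0],"twist":[0,0,0],"hand":20}]' 30
python3 -m creep '[{"translation":[0,0,0],"twist":[0,0,0],"hand":20}]' 30
python3 -m creep '[{"translation":[-0.02,0,0],"twist":[0,0,0],"hand":20},{"translation":[-0.045,0,0],"twist":[0,0,0],"hand":20},{"translation":[-0.06,0,0],"twist":[0,0,0],"hand":20},{"translation":[-0.065,0.02,-0.01],"twist":[0,0,0],"hand":20},{"translation":[-0.065,0.05,-0.028],"twist":[0,0,0],"hand":20}]' 30
python3 -c "
from h import *
st();goto(.427,.287,.185,-.23)"
```

```text
time: 11.05
tool_pos: [0.5309, -0.044, 0.1222]
tool_rot: [-0.121, 1.566, -0.35]
contact_force: [0.7, -0.5, 0.3]
opening: 0.0495
time: 11.55
tool_pos: [0.5311, -0.044, 0.1228]
tool_rot: [-0.093, 1.565, -0.322]
contact_force: [-2.4, 0.6, 5.5]
opening: 0.0291
time: 11.65
tool_pos: [0.531, -0.0441, 0.1229]
tool_rot: [-0.098, 1.565, -0.327]
contact_force: [0.3, 0.1, -1.4]
opening: 0.0294
time: 12.15
tool_pos: [0.5157, 0.0103, 0.1883]
tool_rot: [-0.073, 1.563, -0.305]
contact_force: [-0.3, -0.2, -1.6]
opening: 0.0289
t 12.15 pos [0.5157 0.0103 0.1883] rot [-0.073  1.563 -0.305] F [-0.3 -0.2 -1.6] op 0.0289
translation [ 0.002   0.2489 -0.1499] twist [-0.0019  0.0078  0.0006]
```

```bash
python3 -m creep '[{"translation":[0.001,0.035,-0.021],"twist":[0,0.007,0],"hand":20},{"translation":[0.002,0.07,-0.042],"twist":[0,0.007,0],"hand":20},{"translation":[0.002,0.105,-0.063],"twist":[0,0.007,0],"hand":20},{"translation":[0.002,0.14,-0.084],"twist":[0,0.007,0],"hand":20},{"translation":[0.002,0.175,-0.105],"twist":[0,0.007,0],"hand":20}]' 30
python3 -m creep '[{"translation":[0,0.03,-0.018],"twist":[0,0,0],"hand":20},{"translation":[0,0.055,-0.033],"twist":[0,0,0],"hand":20},{"translation":[0,0.07,-0.042],"twist":[0,0,0],"hand":20},{"translation":[0,0.07,-0.042],"twist":[0,0,0],"hand":20},{"translation":[0,0.07,-0.042],"twist":[0,0,0],"hand":20}]' 30
python3 -c "
from h import *
st();goto(.427,.287,.122,-.23)"
```

```text
time: 12.65
tool_pos: [0.4529, 0.2061, 0.185]
tool_rot: [-1.181, 1.57, -1.414]
contact_force: [1.2, 0.2, -1.8]
opening: 0.0296
time: 13.15
tool_pos: [0.4279, 0.2837, 0.1845]
tool_rot: [-1.655, 1.569, -1.886]
contact_force: [-0.3, -0.7, -1.4]
opening: 0.0296
t 13.15 pos [0.4279 0.2837 0.1845] rot [-1.655  1.569 -1.886] F [-0.3 -0.7 -1.4] op 0.0296
translation [ 0.0625  0.0031 -0.0016] twist [-0.0012 -0.0001  0.0017]
```

```bash
python3 -m creep '[{"translation":[0.03,0.003,-0.001],"twist":[0,0,0.001],"hand":20},{"translation":[0.05,0.003,-0.001],"twist":[0,0,0.001],"hand":20},{"translation":[0.06,0.003,-0.001],"twist":[0,0,0.001],"hand":20},{"translation":[0.0625,0.003,-0.001],"twist":[0,0,0.001],"hand":20},{"translation":[0.0625,0.003,-0.001],"twist":[0,0,0.001],"hand":20}]' 30
python3 -m creep '[{"translation":[0,0,0],"twist":[0,0,0],"hand":32},{"translation":[0,0,0],"twist":[0,0,0],"hand":40},{"translation":[0,0,0],"twist":[0,0,0],"hand":60},{"translation":[0,0,0],"twist":[0,0,0],"hand":70},{"translation":[-0.01,0,0],"twist":[0,0,0],"hand":70}]' 30
python3 -m creep '[{"translation":[-0.03,0,0],"twist":[0,0,0],"hand":80},{"translation":[-0.07,0,0],"twist":[0,0,0],"hand":80},{"translation":[-0.1,-0.02,0.015],"twist":[0,0,0],"hand":85},{"translation":[-0.11,-0.05,0.038],"twist":[0,0,0],"hand":85},{"translation":[-0.11,-0.08,0.06],"twist":[0,0,0],"hand":85}]' 30
python3 -c "
from h import *
st();goto(.5805,-.0575,.12,-.23)
cv2.imwrite('pics/t2.png',cv2.resize(robot.read_camera('top'),(800,600)))"
```

```text
time: 13.65
tool_pos: [0.428, 0.2861, 0.1223]
tool_rot: [-1.732, 1.57, -1.964]
contact_force: [-0.4, 0.0, -1.4]
opening: 0.0295
time: 14.15
tool_pos: [0.4274, 0.2858, 0.1318]
tool_rot: [-2.278, 1.568, -2.511]
contact_force: [0.2, -0.4, 0.5]
opening: 0.0562
time: 14.65
tool_pos: [0.4689, 0.1939, 0.245]
tool_rot: [0.109, 1.568, -0.121]
contact_force: [0.6, 0.1, -0.0]
opening: 0.0779
t 14.65 pos [0.4689 0.1939 0.245 ] rot [ 0.109  1.568 -0.121] F [ 0.6  0.1 -0. ] op 0.0779
translation [ 0.1255 -0.2193  0.1657] twist [-0.0005  0.0033 -0.0004]
```

View pics/t2.png

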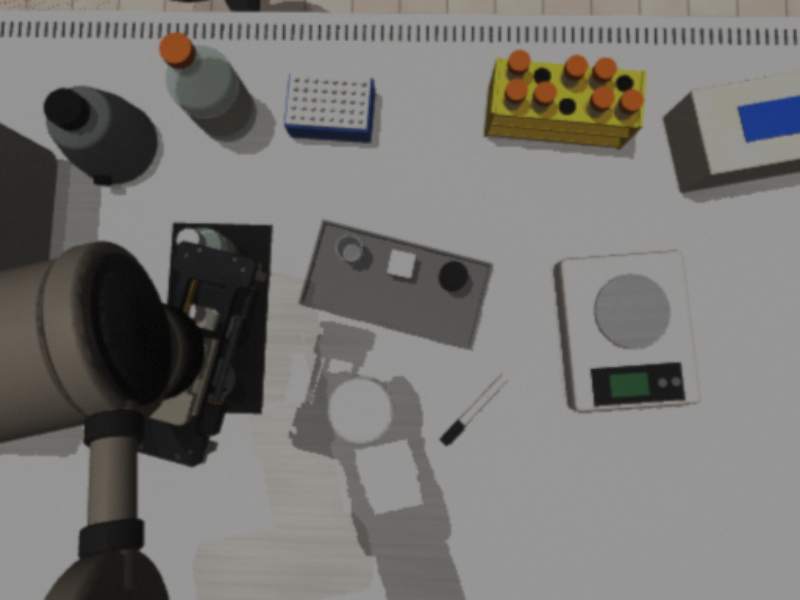

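The top view shows the caddy's front row empty. The jar (454,276), box (402,263) and beaker (350,248) haven't moved. I'll go to the jar.

```bash
python3 -m creep '[{"translation":[0,-0.038,0.029],"twist":[0,0.003,0],"hand":85},{"translation":[0,-0.077,0.058],"twist":[0,0.003,0],"hand":85},{"translation":[0,-0.115,0.087],"twist":[0,0.003,0],"hand":85},{"translation":[0.02,-0.153,0.115],"twist":[0,0.003,0],"hand":85},{"translation":[0.05,-0.185,0.14],"twist":[0,0.003,0],"hand":85}]' 20
python3 -c "
from h import *
st();goto(.5805,-.0575,.12,-.23)"
```

```text
time: 15.2
tool_pos: [0.5652, -0.0244, 0.1979]
tool_rot: [-0.479, 1.564, -0.713]
contact_force: [0.6, 0.4, -0.8]
opening: 0.0782
t 15.2 pos [ 0.5652 -0.0244  0.1979] rot [-0.479  1.564 -0.713] F [ 0.6  0.4 -0.8] op 0.0782
translation [ 0.0781 -0.0284  0.0221] twist [-0.0045  0.0058  0.0031]
```

```bash
python3 -m creep '[{"translation":[0.03,-0.028,0.022],"twist":[-0.004,0.006,0.003],"hand":85},{"translation":[0.06,-0.028,0.022],"twist":[-0.004,0.006,0.003],"hand":85},{"translation":[0.078,-0.028,0.022],"twist":[-0.004,0.006,0.003],"hand":85},{"translation":[0.078,-0.028,0.022],"twist":[-0.004,0.006,0.003],"hand":85}]' 20
python3 -c "
from h import *
st();goto(.5805,-.0575,.046,-.23)
s=robot.observe();im=robot.read_camera('wrist')
c=robot.calibration('wrist');K=c['intrinsics'];M=c['mount'];r=R.from_euler('xyz',s['tool_rot'])
def wp(P):
    q=np.linalg.inv(M)@np.r_[r.inv().apply(np.array(P)-s['tool_pos']),1];return K[0,0]*q[0]/-q[2]+K[0,2],-K[1,1]*q[1]/-q[2]+K[1,2]
u=wp((.5805,-.0575,.05));cv2.drawMarker(im,(int(u[0]),int(u[1])),(0,0,255),0,6)
cv2.imwrite('pics/w3m.png',cv2.resize(im,(800,600)))"
```

```text
time: 15.6
tool_pos: [0.579, -0.057, 0.1178]
tool_rot: [-3.134, 1.565, 2.918]
contact_force: [-0.3, 0.2, -0.4]
opening: 0.0783
t 15.6 pos [ 0.579  -0.057   0.1178] rot [-3.134  1.565  2.918] F [-0.3  0.2 -0.4] op 0.0783
translation [ 0.0718 -0.0001  0.002 ] twist [-0.0012 -0.0057  0.    ]
```

View pics/w3m.png

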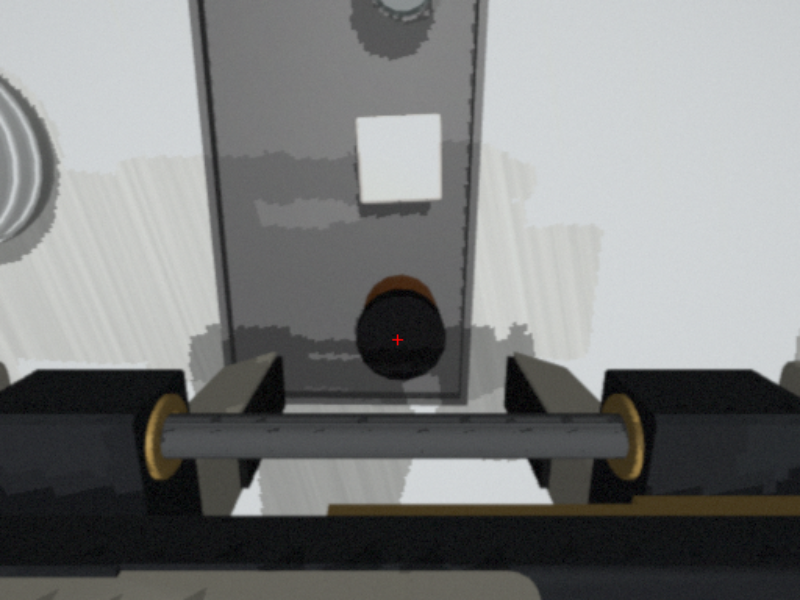

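The jar lid is at (401,334) against a marker at (398,340), so I correct by +2 mm in tool y and +1 mm in z, then descend and grip.

```bash
python3 -m creep '[{"translation":[0.03,0.002,0.003],"twist":[0,-0.005,0],"hand":85},{"translation":[0.06,0.002,0.003],"twist":[0,-0.005,0],"hand":85},{"translation":[0.07,0.002,0.003],"twist":[0,-0.005,0],"hand":85},{"translation":[0.072,0.002,0.003],"twist":[0,-0.005,0],"hand":60},{"translation":[0.072,0.002,0.003],"twist":[0,-0.005,0],"hand":50}]' 20
python3 -m creep '[{"translation":[0,0,0],"twist":[0,0,0],"hand":40},{"translation":[0,0,0],"twist":[0,0,0],"hand":35},{"translation":[0,0,0],"twist":[0,0,0],"hand":30},{"translation":[0,0,0],"twist":[0,0,0],"hand":30},{"translation":[0,0,0],"twist":[0,0,0],"hand":30}]' 20
python3 -m creep '[{"translation":[0,0,0],"twist":[0,0,0],"hand":30},{"translation":[-0.03,0,0],"twist":[0,0,0],"hand":30},{"translation":[-0.06,0,0],"twist":[0,0,0],"hand":30},{"translation":[-0.1,0,0],"twist":[0,0,0],"hand":30},{"translation":[-0.12,0,0],"twist":[0,0,0],"hand":30}]' 20
python3 -c "
from h import *
st();goto(.535,-.295,.165,-.23)"
```

```text
time: 16.15
tool_pos: [0.5842, -0.0556, 0.0492]
tool_rot: [-0.008, 1.566, -0.238]
contact_force: [-0.1, -1.0, 0.7]
opening: 0.0663
time: 16.65
tool_pos: [0.5844, -0.0557, 0.05]
tool_rot: [0.003, 1.565, -0.228]
contact_force: [-1.5, 0.1, 4.9]
opening: 0.0395
time: 17.15
tool_pos: [0.5848, -0.0558, 0.1731]
tool_rot: [0.007, 1.561, -0.224]
contact_force: [0.3, -0.3, 0.1]
opening: 0.0395
t 17.15 pos [ 0.5848 -0.0558  0.1731] rot [ 0.007  1.561 -0.224] F [ 0.3 -0.3  0.1] op 0.0395
translation [ 0.0081 -0.2443  0.0061] twist [-0.0004  0.0098 -0.0001]
```

```bash
python3 -m creep '[{"translation":[-0.01,-0.035,0.003],"twist":[0,0.009,0],"hand":30},{"translation":[-0.03,-0.07,0.007],"twist":[0,0.009,0],"hand":30},{"translation":[-0.04,-0.105,0.01],"twist":[0,0.009,0],"hand":30},{"translation":[-0.04,-0.145,0.014],"twist":[0,0.009,0],"hand":30},{"translation":[-0.04,-0.185,0.018],"twist":[0,0.009,0],"hand":30}]' 20
python3 -m creep '[{"translation":[0,-0.04,0.004],"twist":[0,0,0],"hand":30},{"translation":[0,-0.075,0.008],"twist":[0,0,0],"hand":30},{"translation":[0,-0.11,0.012],"twist":[0,0,0],"hand":30},{"translation":[0,-0.12,0.012],"twist":[0,0,0],"hand":30},{"translation":[0,-0.12,0.012],"twist":[0,0,0],"hand":30}]' 20
python3 -c "
from h import *
st();goto(.537,-.295,.15,-.23)
s=robot.observe();im=robot.read_camera('wrist');cv2.imwrite('pics/w4.png',im)
c=robot.calibration('wrist');K=c['intrinsics'];M=c['mount'];r=R.from_euler('xyz',s['tool_rot'])
np.savez('w4.npz',pos=s['tool_pos'],rot=s['tool_rot'])
def wp(P):
    q=np.linalg.inv(M)@np.r_[r.inv().apply(np.array(P)-s['tool_pos']),1];return K[0,0]*q[0]/-q[2]+K[0,2],-K[1,1]*q[1]/-q[2]+K[1,2]
for a in np.arange(0,6.28,.4):
    u=wp((.535+.05*np.cos(a),-.295+.05*np.sin(a),.07));cv2.circle(im,(int(u[0]),int(u[1])),1,(0,0,255),-1)
cv2.imwrite('pics/w4m.png',cv2.resize(im,(800,600)))"
```

```text
time: 17.65
tool_pos: [0.5594, -0.2413, 0.2135]
tool_rot: [-0.072, 1.569, -0.302]
contact_force: [0.2, -1.2, -1.3]
opening: 0.0396
time: 18.15
tool_pos: [0.543, -0.3622, 0.2126]
tool_rot: [0.834, 1.57, 0.602]
contact_force: [-0.4, 0.9, -0.5]
opening: 0.0391
t 18.15 pos [ 0.543  -0.3622  0.2126] rot [0.834 1.57  0.602] F [-0.4  0.9 -0.5] op 0.0391
translation [ 0.0627  0.064  -0.0213] twist [-0.0024  0.0003 -0.0004]
```

View pics/w4m.png

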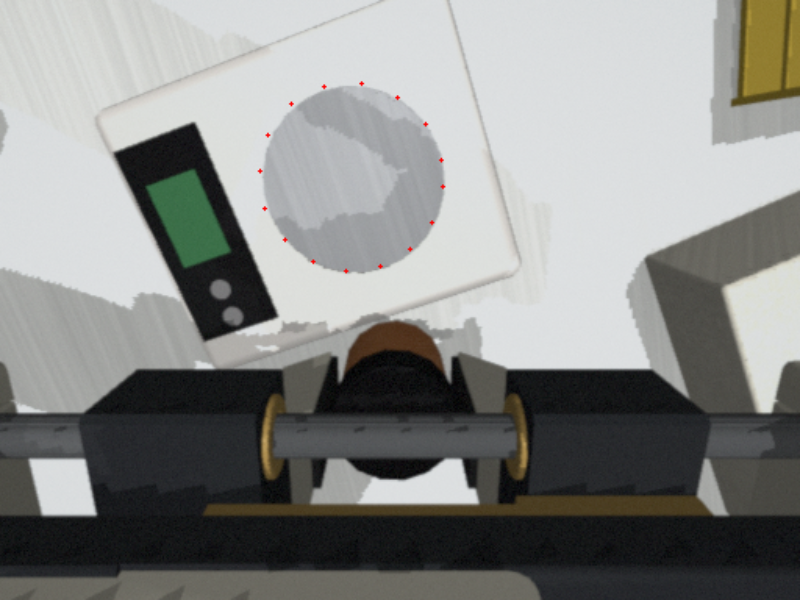

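The pan disc spans x 264–444 and y 85–272, so its centre is (354,178), within about 1 mm of the predicted circle. The pan is at about (0.536, −0.296), and the jar is held upright. I'll place it.

```bash
python3 -m creep '[{"translation":[0,0.03,-0.01],"twist":[-0.002,0,0],"hand":30},{"translation":[0.01,0.055,-0.019],"twist":[-0.002,0,0],"hand":30},{"translation":[0.04,0.063,-0.022],"twist":[-0.002,0,0],"hand":30},{"translation":[0.07,0.063,-0.022],"twist":[-0.002,0,0],"hand":30},{"translation":[0.085,0.063,-0.022],"twist":[-0.002,0,0],"hand":30}]' 20
python3 -m creep '[{"translation":[0,0,0],"twist":[0,0,0],"hand":30},{"translation":[0,0,0],"twist":[0,0,0],"hand":30}]' 20
python3 -c "
from h import *
st();goto(.536,-.296,.116,-.23)"
```

```text
time: 18.7
tool_pos: [0.536, -0.2908, 0.1257]
tool_rot: [2.398, 1.567, 2.172]
contact_force: [-0.6, -0.0, -1.3]
opening: 0.0392
time: 18.9
tool_pos: [0.5363, -0.2892, 0.126]
tool_rot: [2.371, 1.566, 2.147]
contact_force: [0.9, 0.1, -1.1]
opening: 0.0398
t 18.9 pos [ 0.5363 -0.2892  0.126 ] rot [2.371 1.566 2.147] F [ 0.9  0.1 -1.1] op 0.0398
translation [ 0.0099 -0.0068  0.0013] twist [ 0.0057 -0.0036 -0.0035]
```

```bash
python3 -m creep '[{"translation":[0.003,-0.007,0.001],"twist":[0.005,-0.003,-0.003],"hand":30},{"translation":[0.006,-0.007,0.001],"twist":[0.005,-0.003,-0.003],"hand":30},{"translation":[0.008,-0.007,0.001],"twist":[0.005,-0.003,-0.003],"hand":30},{"translation":[0.009,-0.007,0.001],"twist":[0.005,-0.003,-0.003],"hand":30},{"translation":[0.01,-0.007,0.001],"twist":[0.005,-0.003,-0.003],"hand":30}]' 20
python3 -c "
from h import *
st();goto(.536,-.296,.116,-.23)"
```

```text
time: 19.4
tool_pos: [0.5357, -0.2963, 0.116]
tool_rot: [2.415, 1.57, 2.185]
contact_force: [-1.9, 2.1, 8.4]
opening: 0.0392
t 19.4 pos [ 0.5357 -0.2963  0.116 ] rot [2.415 1.57  2.185] F [-1.9  2.1  8.4] op 0.0392
translation [0.     0.0004 0.0002] twist [ 0.0005 -0.0005 -0.0004]
```

Contact shows as +8 N upward at z 0.116, as expected. I'll release slowly and lift.

```bash
python3 -m creep '[{"translation":[-0.0005,0,0],"twist":[0,0,0],"hand":40},{"translation":[-0.0005,0,0],"twist":[0,0,0],"hand":45},{"translation":[-0.0005,0,0],"twist":[0,0,0],"hand":50},{"translation":[-0.0005,0,0],"twist":[0,0,0],"hand":60},{"translation":[-0.0005,0,0],"twist":[0,0,0],"hand":75}]' 20
python3 -m creep '[{"translation":[0,0,0],"twist":[0,0,0],"hand":75},{"translation":[-0.02,0,0],"twist":[0,0,0],"hand":75},{"translation":[-0.05,0,0],"twist":[0,0,0],"hand":75},{"translation":[-0.1,0,0],"twist":[0,0,0],"hand":75},{"translation":[-0.12,0.03,0],"twist":[0,0,0],"hand":75}]' 30
python3 -c "
from h import *
st();goto(.427,.287,.2,-.23)
a=cv2.resize(robot.read_camera('scene')[100:260,60:440],None,fx=2.1,fy=2.1,interpolation=cv2.INTER_CUBIC)
cv2.imwrite('pics/s3.png',a)"
```

```text
time: 19.9
tool_pos: [0.5357, -0.2963, 0.1166]
tool_rot: [2.316, 1.57, 2.086]
contact_force: [-0.4, 0.0, -0.5]
opening: 0.0577
time: 20.4
tool_pos: [0.5433, -0.2704, 0.2412]
tool_rot: [-0.475, 1.564, -0.708]
contact_force: [1.0, 0.4, 0.4]
opening: 0.069
t 20.4 pos [ 0.5433 -0.2704  0.2412] rot [-0.475  1.564 -0.708] F [1.  0.4 0.4] op 0.069
translation [ 0.038   0.5156 -0.2421] twist [-0.0031  0.0063  0.0032]
```

View pics/s3.png

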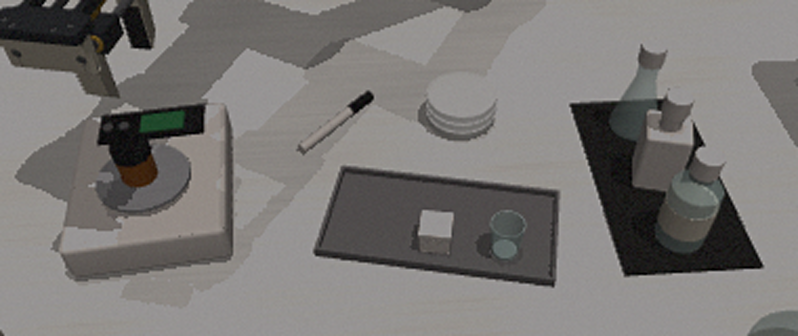

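The jar stands upright in the middle of the pan, with its base at about (140,180) against the pan at (143,178). All three bottles are upright on the mat. I'll put the flask back first.

```bash
python3 -m creep '[{"translation":[0,0.045,-0.021],"twist":[-0.003,0.006,0.003],"hand":75},{"translation":[0,0.09,-0.042],"twist":[-0.003,0.006,0.003],"hand":75},{"translation":[0,0.135,-0.063],"twist":[-0.003,0.006,0.003],"hand":75},{"translation":[0,0.18,-0.084],"twist":[-0.003,0.006,0.003],"hand":75},{"translation":[0,0.225,-0.106],"twist":[-0.003,0.006,0.003],"hand":75}]' 30
python3 -m creep '[{"translation":[0,0.045,-0.021],"twist":[0,0,0],"hand":75},{"translation":[0,0.09,-0.042],"twist":[0,0,0],"hand":75},{"translation":[0,0.135,-0.063],"twist":[0,0,0],"hand":75},{"translation":[0,0.18,-0.084],"twist":[0,0,0],"hand":75},{"translation":[0,0.225,-0.106],"twist":[0,0,0],"hand":75}]' 30
python3 -c "
from h import *
st();goto(.428,.286,.16,-.23)"
```

```text
time: 20.95
tool_pos: [0.4926, -0.0207, 0.2422]
tool_rot: [0.722, 1.567, 0.495]
contact_force: [0.9, 1.0, 0.0]
opening: 0.0693
time: 21.45
tool_pos: [0.4391, 0.2236, 0.2425]
tool_rot: [0.72, 1.566, 0.494]
contact_force: [0.4, 0.6, -0.3]
opening: 0.069
t 21.45 pos [0.4391 0.2236 0.2425] rot [0.72  1.566 0.494] F [ 0.4  0.6 -0.3] op 0.069
translation [ 0.0826  0.0581 -0.0251] twist [ 0.0035  0.0033 -0.0029]
```

```bash
python3 -m creep '[{"translation":[0,0.035,-0.015],"twist":[0.003,0.003,-0.003],"hand":70},{"translation":[0.01,0.058,-0.025],"twist":[0.003,0.003,-0.003],"hand":70},{"translation":[0.05,0.058,-0.025],"twist":[0.003,0.003,-0.003],"hand":70},{"translation":[0.075,0.058,-0.025],"twist":[0.003,0.003,-0.003],"hand":70},{"translation":[0.075,0.058,-0.025],"twist":[0.003,0.003,-0.003],"hand":70}]' 30
python3 -c "
from h import *
st();goto(.428,.286,.122,-.23)
cv2.imwrite('pics/t3.png',cv2.resize(robot.read_camera('wrist'),(800,600)))"
```

```text
time: 21.95
tool_pos: [0.4258, 0.2853, 0.1643]
tool_rot: [-2.425, 1.564, -2.653]
contact_force: [-0.6, -0.2, 0.5]
opening: 0.0643
t 21.95 pos [0.4258 0.2853 0.1643] rot [-2.425  1.564 -2.653] F [-0.6 -0.2  0.5] op 0.0643
translation [0.0423 0.0014 0.0022] twist [ 0.0014 -0.0055  0.0048]
```

View pics/t3.png

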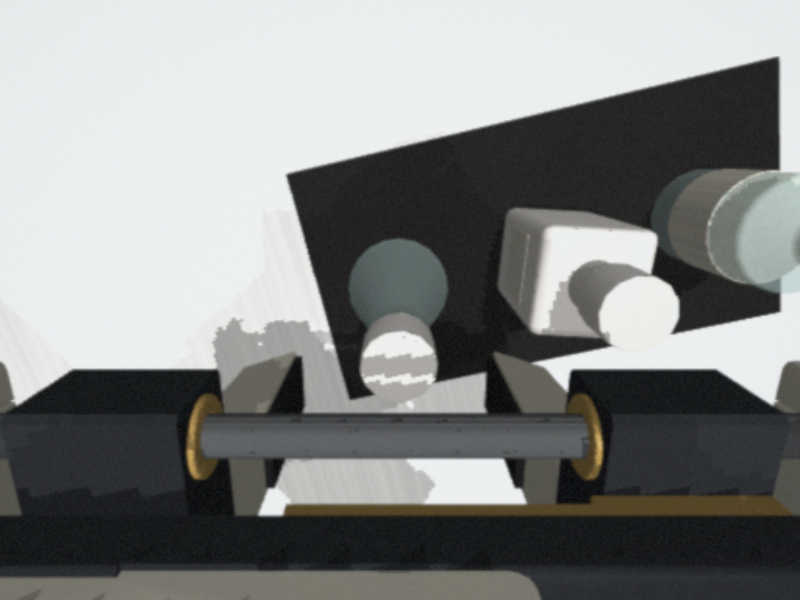

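The flask cap at (398,360) sits midway between the fingers. I'll grip and lift.

```bash
python3 -m creep '[{"translation":[0.02,0.001,0.002],"twist":[0.001,-0.005,0.005],"hand":70},{"translation":[0.04,0.001,0.002],"twist":[0.001,-0.005,0.005],"hand":70},{"translation":[0.042,0.001,0.002],"twist":[0.001,-0.005,0.005],"hand":50},{"translation":[0.042,0.001,0.002],"twist":[0.001,-0.005,0.005],"hand":35},{"translation":[0.042,0.001,0.002],"twist":[0.001,-0.005,0.005],"hand":25}]' 30
python3 -m creep '[{"translation":[0,0,0],"twist":[0,0,0],"hand":25},{"translation":[0,0,0],"twist":[0,0,0],"hand":20},{"translation":[0,0,0],"twist":[0,0,0],"hand":20},{"translation":[0,0,0],"twist":[0,0,0],"hand":20},{"translation":[0,0,0],"twist":[0,0,0],"hand":20}]' 30
python3 -m creep '[{"translation":[0,0,0],"twist":[0,0,0],"hand":20}]' 30
python3 -m creep '[{"translation":[-0.02,0,0],"twist":[0,0,0],"hand":20},{"translation":[-0.045,0,0],"twist":[0,0,0],"hand":20},{"translation":[-0.065,-0.005,0.003],"twist":[0,0,0],"hand":20},{"translation":[-0.07,-0.025,0.015],"twist":[0,0,0],"hand":20},{"translation":[-0.07,-0.055,0.033],"twist":[0,0,0],"hand":20}]' 30
python3 -c "
from h import *
st();goto(.531,-.044,.185,-.23)"
```

```text
time: 22.5
tool_pos: [0.4302, 0.2864, 0.1262]
tool_rot: [0.757, 1.564, 0.526]
contact_force: [-0.6, 0.1, -0.1]
opening: 0.0447
time: 23.0
tool_pos: [0.4305, 0.2868, 0.1272]
tool_rot: [0.779, 1.563, 0.548]
contact_force: [-1.6, 0.3, 6.6]
opening: 0.029
time: 23.1
tool_pos: [0.4305, 0.2869, 0.1275]
tool_rot: [0.771, 1.562, 0.54]
contact_force: [0.1, 0.2, -2.2]
opening: 0.0293
time: 23.6
tool_pos: [0.4499, 0.226, 0.1984]
tool_rot: [0.744, 1.56, 0.517]
contact_force: [0.9, -0.9, -1.9]
opening: 0.0296
t 23.6 pos [0.4499 0.226  0.1984] rot [0.744 1.56  0.517] F [ 0.9 -0.9 -1.9] op 0.0296
translation [ 0.0127 -0.2449  0.1398] twist [ 0.0025  0.0081 -0.0075]
```

```bash
python3 -m creep '[{"translation":[0,-0.035,0.02],"twist":[0.001,0.004,-0.004],"hand":20},{"translation":[0,-0.07,0.04],"twist":[0.001,0.004,-0.004],"hand":20},{"translation":[0,-0.105,0.06],"twist":[0.001,0.004,-0.004],"hand":20},{"translation":[0,-0.14,0.08],"twist":[0.001,0.004,-0.004],"hand":20},{"translation":[0,-0.175,0.1],"twist":[0.001,0.004,-0.004],"hand":20}]' 30
python3 -m creep '[{"translation":[0,-0.03,0.017],"twist":[0,0,0],"hand":20},{"translation":[0,-0.05,0.029],"twist":[0,0,0],"hand":20},{"translation":[0,-0.062,0.036],"twist":[0,0,0],"hand":20},{"translation":[0,-0.062,0.036],"twist":[0,0,0],"hand":20},{"translation":[0,-0.062,0.036],"twist":[0,0,0],"hand":20}]' 30
python3 -c "
from h import *
st();goto(.5313,-.043,.1285,-.23)"
```

```text
time: 24.1
tool_pos: [0.5079, 0.0313, 0.1978]
tool_rot: [0.735, 1.566, 0.506]
contact_force: [1.2, 0.1, -1.4]
opening: 0.0296
time: 24.6
tool_pos: [0.5285, -0.0365, 0.1974]
tool_rot: [0.961, 1.566, 0.732]
contact_force: [-0.3, 0.8, -2.7]
opening: 0.0294
t 24.6 pos [ 0.5285 -0.0365  0.1974] rot [0.961 1.566 0.732] F [-0.3  0.8 -2.7] op 0.0294
translation [ 0.0689 -0.006   0.004 ] twist [ 0.0015  0.0027 -0.0038]
```

```bash
python3 -m creep '[{"translation":[0.02,-0.006,0.004],"twist":[0,0,0],"hand":20},{"translation":[0.045,-0.006,0.004],"twist":[0,0,0],"hand":20},{"translation":[0.06,-0.006,0.004],"twist":[0,0,0],"hand":20},{"translation":[0.065,-0.006,0.004],"twist":[0,0,0],"hand":20},{"translation":[0.065,-0.006,0.004],"twist":[0,0,0],"hand":20}]' 30
python3 -c "
from h import *
st();goto(.5313,-.043,.1285,-.23)"
```

```text
time: 25.1
tool_pos: [0.5308, -0.0418, 0.1321]
tool_rot: [1.248, 1.567, 1.021]
contact_force: [0.9, -0.2, -1.6]
opening: 0.0295
t 25.1 pos [ 0.5308 -0.0418  0.1321] rot [1.248 1.567 1.021] F [ 0.9 -0.2 -1.6] op 0.0295
translation [ 0.0036 -0.001   0.0007] twist [ 0.003   0.0013 -0.004 ]
```

```bash
python3 -m creep '[{"translation":[0.002,-0.001,0.0005],"twist":[0,0,0],"hand":20},{"translation":[0.004,-0.001,0.0005],"twist":[0,0,0],"hand":20},{"translation":[0.004,-0.001,0.0005],"twist":[0,0,0],"hand":20}]' 30
python3 -m creep '[{"translation":[0,0,0],"twist":[0,0,0],"hand":32},{"translation":[0,0,0],"twist":[0,0,0],"hand":40},{"translation":[0,0,0],"twist":[0,0,0],"hand":60},{"translation":[0,0,0],"twist":[0,0,0],"hand":70},{"translation":[-0.005,0,0],"twist":[0,0,0],"hand":70}]' 30
python3 -m creep '[{"translation":[-0.03,0,0],"twist":[0,0,0],"hand":75},{"translation":[-0.07,0,0],"twist":[0,0,0],"hand":75},{"translation":[-0.09,0.03,-0.008],"twist":[0,0,0],"hand":75},{"translation":[-0.09,0.075,-0.021],"twist":[0,0,0],"hand":75},{"translation":[-0.09,0.12,-0.034],"twist":[0,0,0],"hand":75}]' 30
python3 -c "
from h import *
st();goto(.517,.286,.16,-.23)"
```

```text
time: 25.4
tool_pos: [0.5312, -0.0428, 0.1285]
tool_rot: [1.1, 1.566, 0.873]
contact_force: [0.4, -0.0, -1.9]
opening: 0.0292
time: 25.9
tool_pos: [0.531, -0.0428, 0.1333]
tool_rot: [1.29, 1.567, 1.063]
contact_force: [0.3, 0.5, -1.0]
opening: 0.0562
time: 26.4
tool_pos: [0.525, 0.0823, 0.2252]
tool_rot: [0.889, 1.565, 0.66]
contact_force: [0.0, -0.3, -0.2]
opening: 0.0688
t 26.4 pos [0.525  0.0823 0.2252] rot [0.889 1.565 0.66 ] F [ 0.  -0.3 -0.2] op 0.0688
translation [ 0.066   0.1962 -0.0543] twist [ 0.0011  0.0039 -0.0048]
```

```bash
python3 -m creep '[{"translation":[0,0.045,-0.012],"twist":[0.001,0.004,-0.005],"hand":70},{"translation":[0,0.09,-0.025],"twist":[0.001,0.004,-0.005],"hand":70},{"translation":[0,0.135,-0.037],"twist":[0.001,0.004,-0.005],"hand":70},{"translation":[0,0.175,-0.049],"twist":[0.001,0.004,-0.005],"hand":70},{"translation":[0.02,0.196,-0.054],"twist":[0.001,0.004,-0.005],"hand":70}]' 30
python3 -m creep '[{"translation":[0.02,0,0],"twist":[0,0,0],"hand":70},{"translation":[0.04,0,0],"twist":[0,0,0],"hand":70},{"translation":[0.04,0,0],"twist":[0,0,0],"hand":70}]' 30
python3 -c "
from h import *
st();goto(.517,.286,.118,-.23)"
```

```text
time: 26.9
tool_pos: [0.5176, 0.2895, 0.2088]
tool_rot: [0.716, 1.564, 0.489]
contact_force: [0.2, 0.4, 0.0]
opening: 0.0644
time: 27.2
tool_pos: [0.5163, 0.2894, 0.1664]
tool_rot: [1.138, 1.57, 0.912]
contact_force: [-0.4, 0.2, -0.3]
opening: 0.0641
t 27.2 pos [0.5163 0.2894 0.1664] rot [1.138 1.57  0.912] F [-0.4  0.2 -0.3] op 0.0641
translation [ 0.0484 -0.0032  0.0014] twist [ 0.0035  0.0005 -0.0011]
```

```bash
python3 -m creep '[{"translation":[0.025,-0.003,0.001],"twist":[0.003,0,0],"hand":70},{"translation":[0.044,-0.003,0.001],"twist":[0.003,0,0],"hand":70},{"translation":[0.048,-0.003,0.001],"twist":[0.003,0,0],"hand":50},{"translation":[0.048,-0.003,0.001],"twist":[0.003,0,0],"hand":35},{"translation":[0.048,-0.003,0.001],"twist":[0.003,0,0],"hand":25}]' 30
python3 -m creep '[{"translation":[0,0,0],"twist":[0,0,0],"hand":25},{"translation":[0,0,0],"twist":[0,0,0],"hand":20},{"translation":[0,0,0],"twist":[0,0,0],"hand":20},{"translation":[0,0,0],"twist":[0,0,0],"hand":20},{"translation":[0,0,0],"twist":[0,0,0],"hand":20}]' 30
python3 -m creep '[{"translation":[0,0,0],"twist":[0,0,0],"hand":20}]' 30
python3 -m creep '[{"translation":[-0.02,0,0],"twist":[0,0,0],"hand":20},{"translation":[-0.045,0,0],"twist":[0,0,0],"hand":20},{"translation":[-0.065,-0.005,0.002],"twist":[0,0,0],"hand":20},{"translation":[-0.07,-0.025,0.009],"twist":[0,0,0],"hand":20},{"translation":[-0.07,-0.055,0.02],"twist":[0,0,0],"hand":20}]' 30
python3 -c "
from h import *
st();goto(.5467,.0274,.185,-.23)"
```

```text
time: 27.7
tool_pos: [0.5175, 0.2865, 0.12]
tool_rot: [0.786, 1.567, 0.557]
contact_force: [0.1, 0.5, 0.2]
opening: 0.0445
time: 28.2
tool_pos: [0.518, 0.2869, 0.1214]
tool_rot: [0.748, 1.565, 0.519]
contact_force: [-1.1, 0.5, 6.3]
opening: 0.0294
time: 28.3
tool_pos: [0.518, 0.2869, 0.1216]
tool_rot: [0.734, 1.565, 0.504]
contact_force: [-0.3, 0.2, -1.2]
opening: 0.0292
time: 28.8
tool_pos: [0.5246, 0.2292, 0.1924]
tool_rot: [0.719, 1.563, 0.492]
contact_force: [0.4, -0.8, -2.6]
opening: 0.0294
t 28.8 pos [0.5246 0.2292 0.1924] rot [0.719 1.563 0.492] F [ 0.4 -0.8 -2.6] op 0.0294
translation [ 0.0068 -0.1917  0.0669] twist [ 0.0028  0.006  -0.0053]
```

```bash
python3 -m creep '[{"translation":[0,-0.035,0.012],"twist":[0.002,0.002,-0.002],"hand":20},{"translation":[0,-0.07,0.024],"twist":[0.002,0.002,-0.002],"hand":20},{"translation":[0,-0.105,0.036],"twist":[0.002,0.002,-0.002],"hand":20},{"translation":[0,-0.135,0.047],"twist":[0.002,0.002,-0.002],"hand":20},{"translation":[0,-0.16,0.056],"twist":[0.002,0.002,-0.002],"hand":20}]' 30
python3 -m creep '[{"translation":[0,-0.015,0.005],"twist":[0,0,0],"hand":20},{"translation":[0,-0.025,0.009],"twist":[0,0,0],"hand":20},{"translation":[0,-0.025,0.009],"twist":[0,0,0],"hand":20},{"translation":[0,-0.025,0.009],"twist":[0,0,0],"hand":20}]' 30
python3 -c "
from h import *
st();goto(.5469,.0282,.1226,-.23)"
```

```text
time: 29.3
tool_pos: [0.5429, 0.0589, 0.1915]
tool_rot: [0.724, 1.567, 0.494]
contact_force: [-0.7, 0.2, -2.2]
opening: 0.0297
time: 29.7
tool_pos: [0.5458, 0.0331, 0.1913]
tool_rot: [0.881, 1.567, 0.651]
contact_force: [-0.4, 0.0, -3.1]
opening: 0.0292
t 29.7 pos [0.5458 0.0331 0.1913] rot [0.881 1.567 0.651] F [-0.4  0.  -3.1] op 0.0292
translation [ 0.0686 -0.0047  0.002 ] twist [ 0.      0.0026 -0.0031]
```

```bash
python3 -m creep '[{"translation":[0.02,-0.005,0.002],"twist":[0,0,0],"hand":20},{"translation":[0.045,-0.005,0.002],"twist":[0,0,0],"hand":20},{"translation":[0.06,-0.005,0.002],"twist":[0,0,0],"hand":20},{"translation":[0.065,-0.005,0.002],"twist":[0,0,0],"hand":20},{"translation":[0.065,-0.005,0.002],"twist":[0,0,0],"hand":20}]' 30
python3 -c "
from h import *
st();goto(.5469,.0282,.1226,-.23)"
```

```text
time: 30.2
tool_pos: [0.5466, 0.0288, 0.1258]
tool_rot: [1.177, 1.567, 0.948]
contact_force: [-0.0, 1.0, -1.6]
opening: 0.0296
t 30.2 pos [0.5466 0.0288 0.1258] rot [1.177 1.567 0.948] F [-0.   1.  -1.6] op 0.0296
translation [ 0.0032 -0.0005  0.0005] twist [ 0.0011  0.0013 -0.0031]
```

```bash
python3 -m creep '[{"translation":[0.002,0,0],"twist":[0,0,0],"hand":20},{"translation":[0.0035,0,0],"twist":[0,0,0],"hand":20},{"translation":[0.0035,0,0],"twist":[0,0,0],"hand":20}]' 30
python3 -m creep '[{"translation":[0,0,0],"twist":[0,0,0],"hand":32},{"translation":[0,0,0],"twist":[0,0,0],"hand":40},{"translation":[0,0,0],"twist":[0,0,0],"hand":60},{"translation":[0,0,0],"twist":[0,0,0],"hand":70},{"translation":[-0.005,0,0],"twist":[0,0,0],"hand":70}]' 30
python3 -m creep '[{"translation":[-0.03,0,0],"twist":[0,0,0],"hand":75},{"translation":[-0.07,0,0],"twist":[0,0,0],"hand":75},{"translation":[-0.09,0.03,0],"twist":[0,0,0],"hand":75},{"translation":[-0.09,0.075,0],"twist":[0,0,0],"hand":75},{"translation":[-0.09,0.12,0],"twist":[0,0,0],"hand":75}]' 30
python3 -c "
from h import *
st();goto(.607,.2868,.16,-.23)"
```

```text
time: 30.5
tool_pos: [0.5467, 0.0289, 0.1227]
tool_rot: [1.009, 1.567, 0.78]
contact_force: [-0.4, -0.2, -2.9]
opening: 0.0296
time: 31.0
tool_pos: [0.5465, 0.0289, 0.1276]
tool_rot: [1.205, 1.567, 0.977]
contact_force: [-0.1, -1.3, -0.1]
opening: 0.0563
time: 31.5
tool_pos: [0.5743, 0.1464, 0.2198]
tool_rot: [0.794, 1.565, 0.563]
contact_force: [0.2, -1.0, 0.2]
opening: 0.0685
t 31.5 pos [0.5743 0.1464 0.2198] rot [0.794 1.565 0.563] F [ 0.2 -1.   0.2] op 0.0685
translation [ 0.0604  0.1439 -0.0005] twist [-0.0005  0.0041 -0.0041]
```

```bash
python3 -m creep '[{"translation":[0,0.045,0],"twist":[0,0.004,-0.004],"hand":70},{"translation":[0,0.09,0],"twist":[0,0.004,-0.004],"hand":70},{"translation":[0,0.13,0],"twist":[0,0.004,-0.004],"hand":70},{"translation":[0.01,0.143,0],"twist":[0,0.004,-0.004],"hand":70},{"translation":[0.03,0.143,0],"twist":[0,0.004,-0.004],"hand":70}]' 30
python3 -m creep '[{"translation":[0.02,0,0],"twist":[0,0,0],"hand":70},{"translation":[0.03,0,0],"twist":[0,0,0],"hand":70},{"translation":[0.03,0,0],"twist":[0,0,0],"hand":70}]' 30
python3 -c "
from h import *
st();goto(.607,.2868,.118,-.23)"
```

```text
time: 32.0
tool_pos: [0.6077, 0.288, 0.1912]
tool_rot: [0.607, 1.567, 0.38]
contact_force: [-1.2, -0.1, -0.7]
opening: 0.064
time: 32.3
tool_pos: [0.607, 0.2871, 0.1594]
tool_rot: [-2.435, 1.571, -2.663]
contact_force: [-0.6, 0.2, 0.2]
opening: 0.0639
t 32.3 pos [0.607  0.2871 0.1594] rot [-2.435  1.571 -2.663] F [-0.6  0.2  0.2] op 0.0639
translation [ 0.0414 -0.0002  0.0001] twist [ 0.0017 -0.0001  0.0001]
```

```bash
python3 -m creep '[{"translation":[0.02,0,0],"twist":[0.002,0,0],"hand":70},{"translation":[0.036,0,0],"twist":[0.002,0,0],"hand":70},{"translation":[0.04,0,0],"twist":[0.002,0,0],"hand":50},{"translation":[0.04,0,0],"twist":[0.002,0,0],"hand":35},{"translation":[0.04,0,0],"twist":[0.002,0,0],"hand":25}]' 30
python3 -m creep '[{"translation":[0,0,0],"twist":[0,0,0],"hand":25},{"translation":[0,0,0],"twist":[0,0,0],"hand":20},{"translation":[0,0,0],"twist":[0,0,0],"hand":20},{"translation":[0,0,0],"twist":[0,0,0],"hand":20},{"translation":[0,0,0],"twist":[0,0,0],"hand":20}]' 30
python3 -m creep '[{"translation":[0,0,0],"twist":[0,0,0],"hand":20}]' 30
python3 -m creep '[{"translation":[-0.02,0,0],"twist":[0,0,0],"hand":20},{"translation":[-0.045,0,0],"twist":[0,0,0],"hand":20},{"translation":[-0.065,-0.005,0],"twist":[0,0,0],"hand":20},{"translation":[-0.07,-0.025,0],"twist":[0,0,0],"hand":20},{"translation":[-0.07,-0.055,0],"twist":[0,0,0],"hand":20}]' 30
python3 -c "
from h import *
st();goto(.5652,.1065,.185,-.23)"
```

```text
time: 32.8
tool_pos: [0.6077, 0.2871, 0.1209]
tool_rot: [0.546, 1.569, 0.315]
contact_force: [-0.6, 0.2, -0.1]
opening: 0.0447
time: 33.3
tool_pos: [0.6085, 0.2873, 0.1222]
tool_rot: [0.528, 1.566, 0.298]
contact_force: [-0.5, -0.3, 6.6]
opening: 0.0293
time: 33.4
tool_pos: [0.6084, 0.2872, 0.1223]
tool_rot: [0.531, 1.566, 0.3]
contact_force: [-0.6, -0.3, -3.0]
opening: 0.0295
time: 33.9
tool_pos: [0.5953, 0.2343, 0.1923]
tool_rot: [0.61, 1.565, 0.381]
contact_force: [0.7, -0.8, -2.7]
opening: 0.0294
t 33.9 pos [0.5953 0.2343 0.1923] rot [0.61  1.565 0.381] F [ 0.7 -0.8 -2.7] op 0.0294
translation [ 0.0069 -0.1313 -0.0004] twist [ 0.0015  0.0044 -0.0031]
```

```bash
python3 -m creep '[{"translation":[0,-0.035,0],"twist":[0.001,0.002,-0.002],"hand":20},{"translation":[0,-0.07,0],"twist":[0.001,0.002,-0.002],"hand":20},{"translation":[0,-0.1,0],"twist":[0.001,0.002,-0.002],"hand":20},{"translation":[0,-0.12,0],"twist":[0.001,0.002,-0.002],"hand":20},{"translation":[0,-0.126,0],"twist":[0.001,0.002,-0.002],"hand":20}]' 30
python3 -m creep '[{"translation":[0,0,0],"twist":[0,0,0],"hand":20},{"translation":[0,0,0],"twist":[0,0,0],"hand":20}]' 30
python3 -c "
from h import *
st();goto(.5653,.107,.1233,-.23)"
```

```text
time: 34.4
tool_pos: [0.5658, 0.1097, 0.1912]
tool_rot: [0.365, 1.571, 0.134]
contact_force: [-0.7, 0.3, -3.5]
opening: 0.0295
time: 34.6
tool_pos: [0.5657, 0.1104, 0.1908]
tool_rot: [2.867, 1.57, 2.636]
contact_force: [-0.2, 0.6, -2.8]
opening: 0.0295
t 34.6 pos [0.5657 0.1104 0.1908] rot [2.867 1.57  2.636] F [-0.2  0.6 -2.8] op 0.0295
translation [ 0.0675 -0.0034  0.0004] twist [-0.0015 -0.0007 -0.0002]
```

```bash
python3 -m creep '[{"translation":[0.02,-0.003,0],"twist":[-0.001,0,0],"hand":20},{"translation":[0.045,-0.003,0],"twist":[-0.001,0,0],"hand":20},{"translation":[0.06,-0.003,0],"twist":[-0.001,0,0],"hand":20},{"translation":[0.064,-0.003,0],"twist":[-0.001,0,0],"hand":20},{"translation":[0.064,-0.003,0],"twist":[-0.001,0,0],"hand":20}]' 30
python3 -c "
from h import *
st();goto(.5653,.107,.1233,-.23)"
```

```text
time: 35.1
tool_pos: [0.5649, 0.1084, 0.1263]
tool_rot: [3.116, 1.569, 2.886]
contact_force: [0.4, 1.1, -2.7]
opening: 0.0294
t 35.1 pos [0.5649 0.1084 0.1263] rot [3.116 1.569 2.886] F [ 0.4  1.1 -2.7] op 0.0294
translation [ 0.003  -0.0012  0.0007] twist [ 0.0005 -0.0019 -0.    ]
```

```bash
python3 -m creep '[{"translation":[0.002,-0.001,0.0005],"twist":[0,0,0],"hand":20},{"translation":[0.0035,-0.001,0.0005],"twist":[0,0,0],"hand":20},{"translation":[0.0035,-0.001,0.0005],"twist":[0,0,0],"hand":20}]' 30
python3 -m creep '[{"translation":[0,0,0],"twist":[0,0,0],"hand":32},{"translation":[0,0,0],"twist":[0,0,0],"hand":40},{"translation":[0,0,0],"twist":[0,0,0],"hand":60},{"translation":[0,0,0],"twist":[0,0,0],"hand":70},{"translation":[-0.005,0,0],"twist":[0,0,0],"hand":70}]' 30
python3 -m creep '[{"translation":[-0.03,0,0],"twist":[0,0,0],"hand":75},{"translation":[-0.07,0,0],"twist":[0,0,0],"hand":75},{"translation":[-0.09,0.03,0],"twist":[0,0,0],"hand":75},{"translation":[-0.1,0.075,0],"twist":[0,0,0],"hand":75},{"translation":[-0.1,0.12,0],"twist":[0,0,0],"hand":75}]' 30
python3 -m creep '[{"translation":[0,0.045,-0.02],"twist":[0,0,0],"hand":75},{"translation":[0,0.08,-0.05],"twist":[0,0,0],"hand":75},{"translation":[0,0.1,-0.08],"twist":[0,0,0],"hand":75},{"translation":[0,0.1,-0.08],"twist":[0,0,0],"hand":75},{"translation":[0,0.1,-0.08],"twist":[0,0,0],"hand":75}]' 30
python3 - <<'E'
from h import *
a=robot.read_camera('top');cv2.imwrite('pics/topE.png',a)
b=cv2.imread('pics/top0.png')
f=lambda i,x0,x1:cv2.convertScaleAbs(cv2.resize(i[135:230,x0:x1],None,fx=4,fy=4,interpolation=cv2.INTER_CUBIC),alpha=1.4)
cv2.imwrite('pics/cmp.png',cv2.hconcat([np.vstack([f(b,190,320),]),])); 
r1=f(a,185,320);r0=f(b,185,320)
p=f(a,350,450)[:, :]
c=np.zeros((r0.shape[0]+300,800,3),np.uint8)
top=np.hstack([cv2.resize(r0,(400,281)),cv2.resize(r1,(400,281))])
pan=cv2.convertScaleAbs(cv2.resize(a[165:235,365:445],None,fx=4,fy=4,interpolation=cv2.INTER_CUBIC),alpha=1.4)
sc=cv2.resize(robot.read_camera('scene')[130:240,60:350],(480,182))
out=np.zeros((281+285,800,3),np.uint8);out[:281]=top;out[281:281+280,:320]=pan;out[281:281+182,320:]=sc
cv2.imwrite('pics/end.png',out)
for nm,x,y in[('round',209,177),('sq',249.5,187),('flask',285.8,197),('jar0',289.7,176.3),('box',256.6,168.3),('beaker',223.4,158)]:
    x,y=int(x),int(y);t=b[y-7:y+8,x-7:x+8]
    m=cv2.matchTemplate(a[y-15:y+16,x-15:x+16],t,cv2.TM_CCOEFF_NORMED);_,v,_,l=cv2.minMaxLoc(m);print(nm,v.round(2),l[0]-8,l[1]-8)
st()
E
```

```text
time: 35.4
tool_pos: [0.5655, 0.1074, 0.1233]
tool_rot: [2.644, 1.57, 2.414]
contact_force: [0.4, 1.3, -2.9]
opening: 0.0294
time: 35.9
tool_pos: [0.5652, 0.1073, 0.1281]
tool_rot: [3.071, 1.569, 2.842]
contact_force: [0.1, 0.7, -0.8]
opening: 0.0564
time: 36.4
tool_pos: [0.5939, 0.2252, 0.2315]
tool_rot: [0.669, 1.567, 0.438]
contact_force: [1.0, -0.4, 0.4]
opening: 0.0691
time: 36.9
tool_pos: [0.5385, 0.3415, 0.232]
tool_rot: [0.591, 1.566, 0.362]
contact_force: [0.6, 0.2, -0.2]
opening: 0.0693Traceback (most recent call last):
  File "<stdin>", line 16, in <module>
AttributeError: 'float' object has no attribute 'round'
```

View pics/end.png

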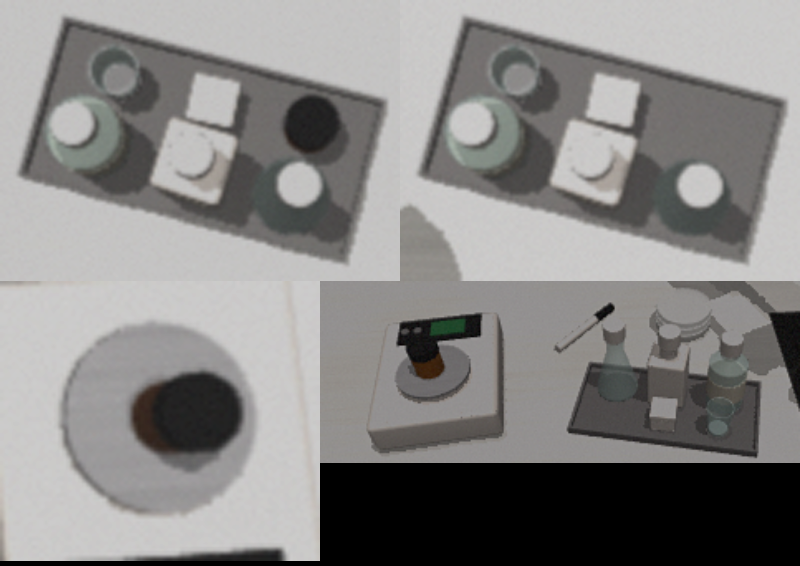

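The bottles look the same as at the start. I'll quantify that, along with the jar's offset on the pan (lid at (198,412), pan centre (158,418) in this crop).

```bash
python3 - <<'E'
from h import *
a=cv2.imread('pics/topE.png');b=cv2.imread('pics/top0.png')
print('lid',at('top',(365+198/4-.4,165+131/4-.4),.116).round(4),'pan',at('top',(365+158/4-.4,165+137/4-.4),.07).round(4))
for nm,x,y in[('round',209,177),('sq',249.5,187),('flask',285.8,197),('box',256.6,168.3),('beaker',223.4,158)]:
    x,y=int(x),int(y);k=lambda i:cv2.resize(i,None,fx=4,fy=4,interpolation=cv2.INTER_CUBIC)
    m=cv2.matchTemplate(k(a[y-15:y+16,x-15:x+16]),k(b[y-7:y+8,x-7:x+8]),cv2.TM_CCOEFF_NORMED);_,v,_,l=cv2.minMaxLoc(m);print(nm,round(v,2),(l[0]-32)/4,(l[1]-32)/4,'px (~2 mm each)')
st()
E
```

```text
lid [ 0.5343 -0.2967  0.116 ] pan [ 0.5346 -0.2949  0.07  ]
round 0.99 -0.25 0.25 px (~2 mm each)
sq 0.97 -0.25 0.25 px (~2 mm each)
flask 0.98 0.25 0.5 px (~2 mm each)
box 0.97 0.0 0.0 px (~2 mm each)
beaker 0.99 0.0 0.0 px (~2 mm each)
t 37.0 pos [0.5396 0.3401 0.2318] rot [0.589 1.566 0.357] F [-0.4 -0.2  0.1] op 0.0689
```

```bash
python3 -c "
from cell import robot
print(robot.hand_in())"
```

```text
the job is handed in; nothing more can be done
None
```

The job is handed in at about 37 s of robot time. I moved the three bottles to the mat, set the jar on the balance pan, then put the flask, square bottle and round bottle back at the poses where I had gripped them.

The last checks all passed:
- **Jar:** the top camera shows it upright on the pan, about 2 mm from the middle.
- **Bottles:** all three are upright in the caddy, within about 1 mm of where they started by template match against the first picture.
- **Beaker and slide box:** neither shows any measurable shift.
- **Gripper:** it was open, about 0.23 m up over the mat and touching nothing.

One measurement disagreed: early on, the scene camera put the pan's x about 11 mm further from the robot than the top camera did. The wrist camera sided with the top view to within about 1 mm, so I used those two.

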